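# Refit the burner compartment's shield panels

## Robot

A 6-joint arm with a two-finger parallel gripper is mounted at the origin on the work surface. World frame = base frame: x ahead of the robot, y to its left, z up, the work surface at z = 0. Lengths are in mm, angles in rad, forces in N, time in s.
With the tool pointing down it reaches from about 350 to 875 mm from the base axis. Payload 4.2 kg.
Tool frame: the origin (TCP) lies midway between the tips of the shut fingers; the grasp point (between the pads) lies 19 mm behind it; z points along the fingers, y is the line along which they close (so a half turn about z gives the same grasp; the last joint's range is limited). The gripper opens to 85 mm and grips with 20 to 120 N. Pads are 22 mm wide; open, the fingers measure 114 mm over their backs; the gripper's body (76 mm by 85 mm) begins 54 mm behind the grasp point. The pads swing forward as they close: fully open they stand 13 mm farther back than shut.
Start: joints at [-0.909, 0.385, 0.008, 0, -1.194, -0.259], TCP at [245.01, -574.951, 231.312] pointing down, gripper open.
Joint ranges: [-3.14, 3.14], [-1.21, 2.06], [-1.07, 1.41], [-3.16, 2.05], [-2.99, -0.16], [-3.1, 3.1]. Speed limits (rad/s): [2.79, 2.79, 3.14, 3.14, 3.14, 3.14].

## Interface

Orientations are given as a unit quaternion [x, y, z, w].
In Python, from bench import read_state, get_image, job_done gives the robot as it stands.
- The arm moves only by the tool servo_tool, never from a script. Its arguments are lists of equal length, an entry for each row: "rotation": the turn, a rotation vector about the world's x, y, z scaled (see below), a list of three; "slide": the shift along the world's x, y, z scaled (see below), a list of three; "grip": the opening, from -1 (shut) to 1 (fully open). In form: {"rotation": [[rx, ry, rz], ...], "slide": [[tx, ty, tz], ...], "grip": [grip, ...]}. A call has 1 to 8 rows; each row is the pose to reach, as a shift and turn from the pose commanded when the call began, turning the shorter way round; what a row does not reach only later rows make up. The controller multiplies each number of a shift by 0.2 m and each number of a turn by 360 degrees. A row lasts 1/8 s, in which the tool goes at most 62.5 mm and 10.7 degrees, less where a joint would pass 70% of its speed; a pose out of reach is approached as far as the arm can. A call with a number of a shift or a turn outside -1 to 1 is refused whole. A call with a gripper value outside its range is refused whole. The fingers move at their own pace and stop on an object; the grip force is fixed at half the most. Time passes only in rows, so rows that repeat a pose let the fingers close. It gives the time, the measured TCP pose, the force, the opening and the grip force at its end, in the units of the state.
- read_state(): the state, without advancing time (a new reading comes with each control period).
- get_image(name): name is "side" or "top" or "wrist"; returns a dict with "image" (420x560x3 uint8, red, green, blue), "depth" (420x560 float32, mm along the optical axis (not along the pixel's ray), 0 where there is no reading), "camera_matrix" (3x3 intrinsics, pixels), "k1" (the pictures are not rectified: a ray, as slopes to the right and down, at radius r is drawn at 1 + k1 r^2 times it, then the intrinsics apply), "rvec" (rotation vector, rad) and "tvec" (3), from world to camera coordinates, as OpenCV has them; the wrist camera has in their place "hand_eye" (4x4, takes a point from camera to tool coordinates, whose origin is the TCP and whose axes are the flange's). Camera axes: x right, y down, z forward; pixel columns grow to the right and rows downward; lengths in mm; the calibration is good to about 2 mm. A picture is of the moment at which its call begins: read the wrist's pose just before it.
- job_done(): hands the job in; it is judged then, once.
The state is a dict: "clock": time; "joints": joint angles; "joint_vel": joint speeds; "joint_efforts": joint torques, N m; "position": TCP position; "ee_rot": TCP orientation; "contact_force": force on the tool from outside, world axes, zero at the start; "wrist_torque": the same for the moment, N m; "gripper_width": finger opening in mm; "grasp_force": force on a finger pad.
Only numpy, scipy, OpenCV 4.12 (cv2) and the standard library are available. Lean on these libraries where they do the work, as an engineer would, in place of code of your own. Each camera call takes 0.05 s, during which the arm holds its last target. There are 200 camera calls.

## Task

Take the burner stem that was left in the way of the burner compartment's door and stand it upright in the grey drip tray. Draw every shield panel that has a pull tab out of the leaning stack and lower it upright, fully home, into a guide slot of the compartment, one to a slot, letting no panel fall over and leaving the plain panels leaning in the stand and the beaker and sample box alone. Once stem and panels are in place, push the compartment's door shut until it snaps into its catch.

Things in the scene. Friction and masses are not known exactly. Their poses are not given: they have to be found in the camera images.
- shield1_tab (a point): grip point of the pull tab of a tabbed shield panel (one of up to four; None if absent). The tab is steel, flush with the panel, 8 mm thick (local x), 18 mm wide (local y), standing 50 mm above the panel's top edge; this point is 30 mm above that edge, -51 mm along the panel's local y from its middle. Axes as for shield1_center
- shield1_center (a point): centre of that panel: aluminium sandwich panel, perforated, 8 mm thick (local x), 150 mm wide (local y), 120 mm tall (local z, up along the panel), 0.25 kg; its tab (see shield1_tab) comes on top of the 120 mm. At the start it stands on its lower edge in the stand and leans back 10 to 20 degrees (more as panels behind it are drawn); each tab has its own place along the top edge, so the tabs stand side by side
- shield2_tab (a point): grip point of the pull tab of a tabbed shield panel (one of up to four; None if absent). The tab is steel, flush with the panel, 8 mm thick (local x), 18 mm wide (local y), standing 50 mm above the panel's top edge; this point is 30 mm above that edge, -17 mm along the panel's local y from its middle. Axes as for shield2_center
- shield2_center (a point): centre of that panel: aluminium sandwich panel, perforated, 8 mm thick (local x), 150 mm wide (local y), 120 mm tall (local z, up along the panel), 0.25 kg; its tab (see shield2_tab) comes on top of the 120 mm. At the start it stands on its lower edge in the stand and leans back 10 to 20 degrees (more as panels behind it are drawn); each tab has its own place along the top edge, so the tabs stand side by side
- shield3_tab (a point): grip point of the pull tab of a tabbed shield panel (one of up to four; None if absent). The tab is steel, flush with the panel, 8 mm thick (local x), 18 mm wide (local y), standing 50 mm above the panel's top edge; this point is 30 mm above that edge, 17 mm along the panel's local y from its middle. Axes as for shield3_center
- shield3_center (a point): centre of that panel: aluminium sandwich panel, perforated, 8 mm thick (local x), 150 mm wide (local y), 120 mm tall (local z, up along the panel), 0.25 kg; its tab (see shield3_tab) comes on top of the 120 mm. At the start it stands on its lower edge in the stand and leans back 10 to 20 degrees (more as panels behind it are drawn); each tab has its own place along the top edge, so the tabs stand side by side
- shield4_tab (a point): grip point of the pull tab of a tabbed shield panel (one of up to four; None if absent). The tab is steel, flush with the panel, 8 mm thick (local x), 18 mm wide (local y), standing 50 mm above the panel's top edge; this point is 30 mm above that edge, 51 mm along the panel's local y from its middle. Axes as for shield4_center
- shield4_center (a point): centre of that panel: aluminium sandwich panel, perforated, 8 mm thick (local x), 150 mm wide (local y), 120 mm tall (local z, up along the panel), 0.25 kg; its tab (see shield4_tab) comes on top of the 120 mm. At the start it stands on its lower edge in the stand and leans back 10 to 20 degrees (more as panels behind it are drawn); each tab has its own place along the top edge, so the tabs stand side by side
- blank1_center (a point): centre of a plain grey spare panel without a tab, 8 x 150 x 112 mm (local x, y, z), 0.22 kg, somewhere in the same leaning stack; stays there
- blank2_center (a point): centre of a plain grey spare panel without a tab, 8 x 150 x 112 mm (local x, y, z), 0.22 kg, somewhere in the same leaning stack; stays there
- stand: low fixed steel stand with the wall that the stack leans on: floor 4 mm thick, 176 mm wide (y), wall 110 mm tall. Origin on the bench at the middle of the wall's front face; x points away from the wall, towards the side where the panels' feet are (feet 20 to 70 mm from the wall), z up. The panels lean back towards -x
- compartment: fixed white open-topped burner compartment, outside 176 mm wide (y), 166 mm deep (x), 125 mm tall. Origin on the bench at the middle of its open front; x points inward, z up. Inside, ribs on both side walls leave four upright guide slots, each 15 mm wide (x) for panels parallel to the front, ribs from 8 to 118 mm above the bench; between the side walls 160 mm, so a panel has 5 mm to spare at either side
- door (a joint): angle (rad) of the compartment's maroon front door: 0 shut, grows as it opens to the front, at most 1.7; stays where it is left. Upright hinge at the compartment's -y front edge; 10 mm thick, 169 mm wide, 6 to 121 mm above the bench. A sprung roller catch at its free edge resists from 0.11 to 0.04 rad (up to 14 N at 120 mm from the hinge, and pushes it back to 0.1), then it snaps to 0 and is held
- door_hinge (a point): point on the door's hinge axis, 63 mm above the bench; turns with the door: local y points from the hinge along the door to its free edge, local -x is the outward normal of its outer face (the face 5 mm from the axis)
- door_push (a point): point on the door's outer face, 120 mm from the hinge, 91 mm above the bench; axes as door_hinge
- stem_center (a point): half-way up the burner stem: a bare steel part standing on a round foot 76 mm in diameter and 22 mm thick that narrows to a slim round stem 24 mm in diameter, 110 mm tall in all, 0.45 kg, low centre of mass; it stands in front of the compartment in the door's way. z up
- tray: fixed grey drip tray, 156 x 156 mm, walls 5 mm thick and 10 mm high, floor 5 mm thick; origin on the bench under its centre
- slot1 (a point): middle of the floor of guide slot 1 (nearest the door), 8 mm above the bench; axes as the compartment. Slots are 30 mm apart; a panel fully home stands on this floor, its centre 60 mm above it
- slot2 (a point): middle of the floor of guide slot 2 (in between), 8 mm above the bench; axes as the compartment. Slots are 30 mm apart; a panel fully home stands on this floor, its centre 60 mm above it
- slot3 (a point): middle of the floor of guide slot 3 (in between), 8 mm above the bench; axes as the compartment. Slots are 30 mm apart; a panel fully home stands on this floor, its centre 60 mm above it
- slot4 (a point): middle of the floor of guide slot 4 (rearmost), 8 mm above the bench; axes as the compartment. Slots are 30 mm apart; a panel fully home stands on this floor, its centre 60 mm above it
- beaker: glass beaker, 64 mm wide, 85 mm tall, beyond the stand, not part of the job; origin at its foot
- sample_box: clear plastic sample box 50 x 80 x 35 mm, at the far side of the bench, not part of the job; origin at its foot
Things that resemble listed ones, but are neither listed nor needed, are in the scene too. What is shaped like the stand but orange, turquoise or yellow is not meant.

How it is judged (in metres and radians):
On the way, in this order (a step that is already met when the one before it is completed fails the run):
1. every tabbed panel is fully home in a slot and the burner stem stands in the tray (x of shield1_center in the frame of compartment between 0.034 and 0.148 m and y of shield1_center in the frame of compartment between -0.02 and 0.02 m and z of each of shield1_center, shield2_center, shield3_center, shield4_center in the frame of compartment below 0.077 m and angle between each of shield1_center, shield2_center, shield3_center, shield4_center, stem_center's own z axis and vertical below 0.15 rad and x of shield2_center in the frame of compartment between 0.034 and 0.148 m and y of shield2_center in the frame of compartment between -0.02 and 0.02 m and x of shield3_center in the frame of compartment between 0.034 and 0.148 m and y of shield3_center in the frame of compartment between -0.02 and 0.02 m and x of shield4_center in the frame of compartment between 0.034 and 0.148 m and y of shield4_center in the frame of compartment between -0.02 and 0.02 m and x of stem_center in the frame of tray between -0.05 and 0.05 m and y of stem_center in the frame of tray between -0.05 and 0.05 m and height (world z) of stem_center below 0.075 m), for 0.2 s.
2. the door is shut and seated on its catch (value of joint door below 0.03 rad), for 0.2 s.
At the end, for the whole second after the job is handed in: Each tabbed panel stands upright (0.15 rad) on a slot floor (centre under 77 mm high, within 20 mm of the slot's middle), the burner stem upright in the tray, both plain panels lean in the stand (under 0.75 rad), the door is within 0.03 rad of shut, all released and at rest (all of step 1 and angle between each of blank1_center, blank2_center's own z axis and vertical below 0.75 rad and x of blank1_center in the frame of stand between -0.01 and 0.09 m and y of blank1_center in the frame of stand between -0.05 and 0.05 m and height (world z) of blank1_center between 0.03 and 0.075 m and x of blank2_center in the frame of stand between -0.01 and 0.09 m and y of blank2_center in the frame of stand between -0.05 and 0.05 m and height (world z) of blank2_center between 0.03 and 0.075 m and linear speed of each of shield1, shield2, shield3, shield4, stem below 0.03 m/s and value of joint door below 0.03 rad); the robot touches nothing.
It fails at once if a panel falls over (angle between any of shield1_center, shield2_center, shield3_center, shield4_center, blank1_center, blank2_center's own z axis and vertical above 1 rad).
It fails at once if a plain panel is taken out of the stand (height (world z) of any of blank1_center, blank2_center above 0.11 m).
It fails at once if the beaker or the sample box is shoved aside or tipped (distance of any of beaker, sample_box from where it was at the start of the episode above 0.03 m or angle between any of beaker, sample_box's own z axis and vertical above 0.5 rad).
Of shield1, shield2, shield3, shield4 only 3 to 4 are there at a start; the rules pass over those that are not, and their reading is None.
At some moment in a run one of stem may be knocked a few centimetres aside while the robot is not near it.
It also fails if it takes over 210 s, if anything falls off the work surface, if the arm or the gripper's body presses on something with over 40 N, if the wrist force passes 120 N, or if a joint passes its speed limit or range.

## Working session

There is one attempt and no reset: what is moved stays moved. The work goes in short steps, Python scripts to look and compute and a tool call to move; the robot and the scene stay as the last step left them, time stands still between calls to the robot, and variables do not carry over. Pictures are saved under pics/ and viewed, at most 15 in all, crops included, and the job is handed in when it is done.

Besides the shell and the picture viewer there is one more tool, called after "Request:" as a command line: name --argument value ..., lists and objects as JSON in quotes. servo_tool: Moves the arm, as the interface text tells. Shifts and turns lie within -1 to 1; 1 stands for 0.2 m of shift or 360 degrees of turn. Its arguments: {"type":"object","properties":{"rotation":{"type":"array","items":{"type":"array","items":{"type":"number","minimum":-1,"maximum":1}}},"slide":{"type":"array","items":{"type":"array","items":{"type":"number","minimum":-1,"maximum":1}}},"grip":{"type":"array","items":{"type":"number"}}},"required":["rotation","slide","grip"]}

```bash
ls; mkdir -p pics; cat > h.py <<'E'
import numpy as np, cv2
from scipy.spatial.transform import Rotation as R
from bench import read_state, get_image, job_done
def shot(name, fn=None):
    s=read_state(); d=get_image(name); d['s']=s
    if fn:
        cv2.imwrite('pics/'+fn+'.png', d['image'][:,:,::-1])
    np.save('/tmp/'+name+'.npy', d, allow_pickle=True)
    return d
def load(name): return np.load('/tmp/'+name+'.npy',allow_pickle=True).item()
def cloud(d):
    K=d['camera_matrix']; h,w=d['depth'].shape
    v,u=np.mgrid[:h,:w].astype(float)
    p=np.stack([u.ravel(),v.ravel()],1)[:,None]
    n=cv2.undistortPoints(p,np.array(K),np.array([d['k1'],0,0,0.])).reshape(h,w,2)
    z=d['depth'][...,None]; c=np.concatenate([n*z,z],2).reshape(-1,3)
    if 'rvec' in d:
        Rm=cv2.Rodrigues(np.array(d['rvec'],float))[0]; X=(c-np.array(d['tvec']).ravel())@Rm
    else:
        H=np.array(d['hand_eye']); t=c@H[:3,:3].T+H[:3,3]
        X=R.from_quat(d['s']['ee_rot']).apply(t)+np.array(d['s']['position'])
    X=X.reshape(h,w,3); X[d['depth']==0]=np.nan
    return X
E
python3 - <<'E'
from h import *
print(read_state())
for n in('top','side','wrist'):
    d=shot(n,n+'0'); X=cloud(d); print(n,d['k1'],np.nanmin(X.reshape(-1,3),0),np.nanmax(X.reshape(-1,3),0))
E
```

```text
pics
{'clock': 0.0, 'joints': array([-9.09365976e-01,  3.85550007e-01,  6.61075130e-03, -5.16418343e-04,
       -1.19401929e+00, -2.58593112e-01]), 'joint_vel': array([ 0.00024007, -0.00042656,  0.00134855,  0.00034293,  0.00092331,
        0.00024468]), 'joint_efforts': array([-1.38270592e-03, -3.92283690e+01,  1.88409519e+01,  4.18638870e+00,
       -4.48261257e-03,  2.43156143e-05]), 'position': array([ 244.79808672, -574.4125702 ,  230.21706943]), 'ee_rot': array([-1.99966013e-01,  9.79802208e-01,  1.07527416e-03, -2.64922314e-04]), 'contact_force': array([ 0.12320456,  0.55039198, -0.08253106]), 'wrist_torque': array([ 0.00284182, -0.01089208,  0.01616847]), 'grasp_force': 0.0, 'gripper_width': 84.9287357711024}
top -0.02719469056045716 [ -128.81580178 -1655.48661407  -775.23749091] [1774.69865737 1355.56239749  739.6419258 ]
side -0.11207549763458499 [-957.89767334 -707.4104551  -776.70737874] [1949.42583894 2407.5121935   690.35129341]
wrist -0.005117129122388386 [   5.05216811 -860.9693312    -3.97929973] [ 608.59067965 -154.38602951  313.73570499]
```

View pics/top0.png

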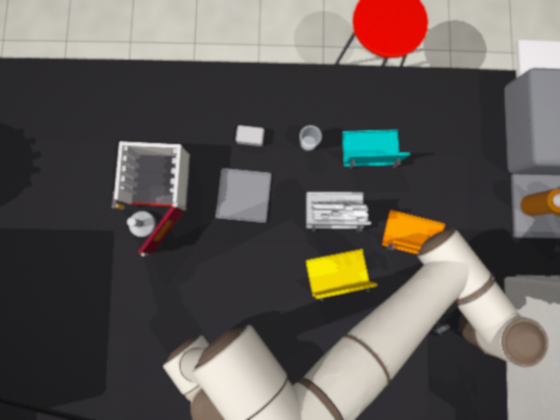

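View pics/side0.png

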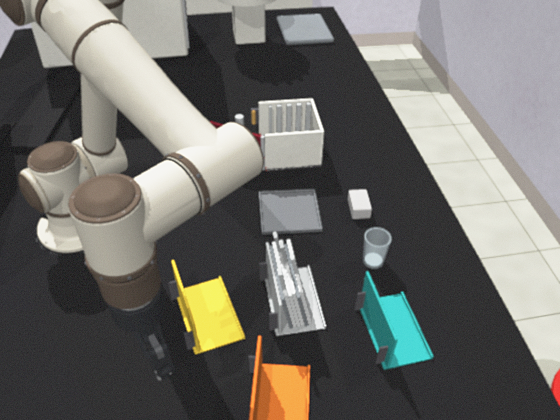

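The stand, white/silver, is at top (337,210); the lookalikes are yellow (340,273), turquoise (372,148) and orange (412,230). The tray is at (244,195), the compartment at (152,175), the stem at (142,223) and the door at (160,230).

```bash
python3 - <<'E'
from h import *
d=load('top');X=cloud(d)
for n,(u,v) in dict(stand=(337,222),tray=(244,195),comp=(152,175),stem=(142,223),door=(160,230),doorfree=(141,253),hinge=(181,208),c1=(118,206),c2=(121,143),c3=(188,146),c4=(186,208),beaker=(310,138),box=(250,135)).items():
    print(n,np.nanmedian(X[v-1:v+2,u-1:u+2].reshape(-1,3),0).round())
c=d['image'][170:245,290:390]; a=cv2.resize(c,(800,600),interpolation=cv2.INTER_CUBIC)
cv2.imwrite('pics/topstand.png',a[:,:,::-1])
c=load('side')['image'][215:350,235:415]; a=cv2.resize(c,(800,600),interpolation=cv2.INTER_CUBIC)
cv2.imwrite('pics/sidestand.png',a[:,:,::-1])
E
```

```text
stand [ 476. -319.  110.]
tray [561. -41.   6.]
comp [619. 251.   9.]
stem [464. 260.  51.]
door [442. 189. 105.]
doorfree [376. 237. 118.]
hinge [511. 142.  62.]
c1 [511. 322.  86.]
c2 [690. 310. 125.]
c3 [717. 143.  -0.]
c4 [517. 141.   1.]
beaker [ 750. -246.    4.]
box [747. -56.  35.]
```

View pics/topstand.png

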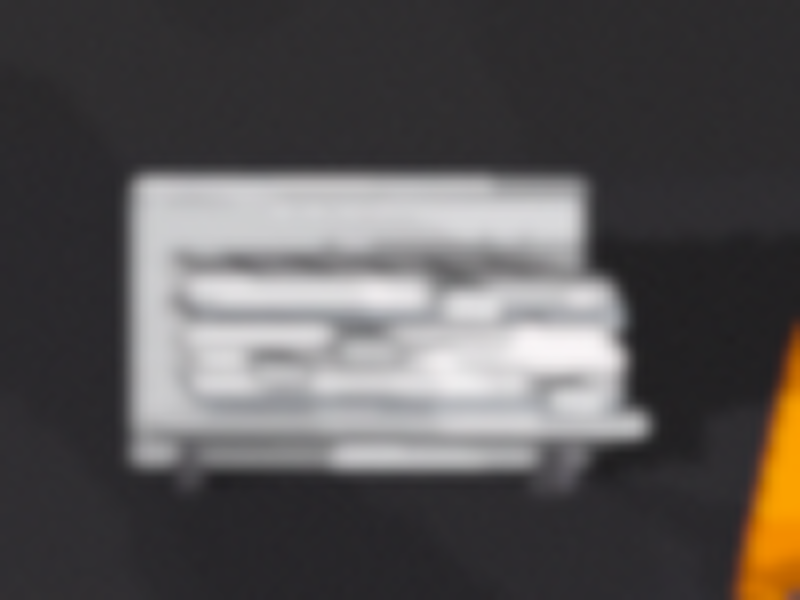

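View pics/sidestand.png

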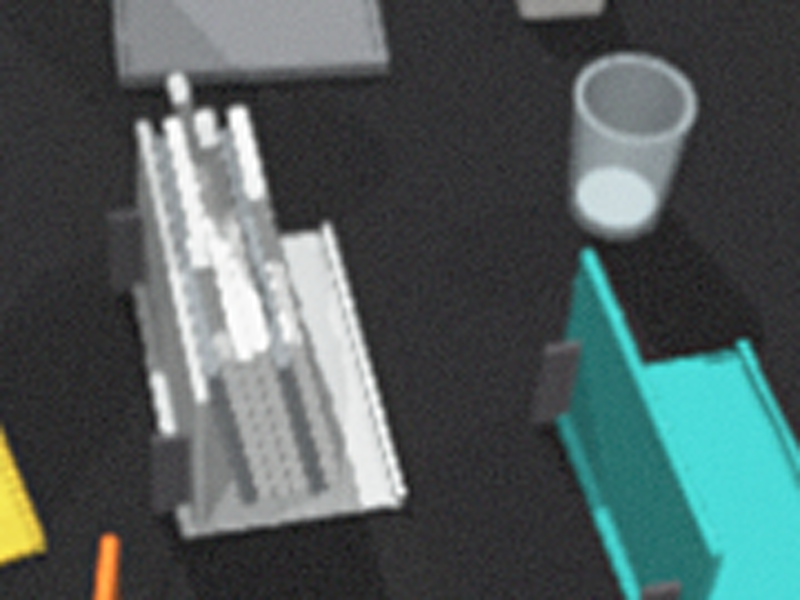

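```bash
python3 - <<'E'
from h import *
d=load('wrist'); print(np.round(d['hand_eye'],3),np.round(d['camera_matrix']))
# stand: corner/edges from top cloud
for n in('top','side'):
    X=cloud(load(n)).reshape(-1,3)
    m=(abs(X[:,0]-530)<100)&(abs(X[:,1]+330)<130)&(X[:,2]>25)&(X[:,2]<200)
    P=X[m]; print(n,len(P),np.percentile(P,[1,50,99],0).round())
    t=X[(abs(X[:,0]-560)<110)&(abs(X[:,1]+41)<110)&(X[:,2]>3.)&(X[:,2]<14)]
    if len(t)>50: print('tray',cv2.minAreaRect(t[:,:2].astype(np.float32)))
X=cloud(load('top')).reshape(-1,3)
c=X[(X[:,0]>480)&(X[:,0]<760)&(X[:,1]>120)&(X[:,1]<360)&(X[:,2]>110)&(X[:,2]<135)]
print(cv2.minAreaRect(c[:,:2].astype(np.float32)))
# stem top
I=load('side');X=cloud(I).reshape(-1,3)
for n in('top','side'):
    X=cloud(load(n)).reshape(-1,3)
    s=X[(abs(X[:,0]-460)<60)&(abs(X[:,1]-250)<60)&(X[:,2]>15)&(X[:,2]<125)]
    print(n,len(s),np.percentile(s,[0,10,50,90,100],0).round())
E
```

```text
[[  -0.      -0.946   -0.324   83.675]
 [   1.      -0.      -0.      -0.522]
 [   0.      -0.324    0.946 -142.464]
 [   0.       0.       0.       1.   ]] [[375.   0. 277.]
 [  0. 375. 212.]
 [  0.   0.   1.]]
top 1326 [[ 460. -403.   27.]
 [ 496. -322.  117.]
 [ 542. -247.  173.]]
tray ((560.0031127929688, -40.87574768066406), (218.98709106445312, 219.22422790527344), 89.93689727783203)
side 2623 [[ 458. -415.   27.]
 [ 496. -366.  112.]
 [ 540. -251.  172.]]
tray ((559.3807373046875, -40.30540466308594), (218.36476135253906, 217.16522216796875), 0.652611494064331)
((587.7542114257812, 227.59848022460938), (180.82005310058594, 209.83799743652344), 88.33553314208984)
top 713 [[401. 190.  15.]
 [414. 199.  21.]
 [451. 256.  29.]
 [487. 284. 118.]
 [500. 307. 125.]]
side 89 [[400. 210.  90.]
 [406. 221.  94.]
 [464. 263. 108.]
 [475. 276. 121.]
 [477. 282. 123.]]
```

Request:
servo_tool --rotation '[[0,0,0.03],[0,0,0.06],[0,0,0.09],[0,0,0.12],[0,0,0.15],[0,0,0.187],[0,0,0.187],[0,0,0.187]]' --slide '[[0,0,0.2],[0.2,0.2,0.4],[0.4,0.4,0.5],[0.6,0.6,0.5],[0.8,0.8,0.5],[1,1,0.5],[1,1,0.5],[1,1,0.5]]' --grip '[1,1,1,1,1,1,1,1]'

```text
clock: 1.15
position: [445.4, -374.3, 330.9]
ee_rot: [0.71, -0.704, -0.0, 0.0]
contact_force: [0.0, 0.9, -0.1]
gripper_width: 85.3
grasp_force: 0.0
```

Request:
servo_tool --rotation '[[0,0,0],[0,0,0],[0,0,0]]' --slide '[[0.28,0.1,0],[0.28,0.1,0],[0.28,0.1,0]]' --grip '[1,1,1]'

```text
clock: 1.52
position: [500.5, -355.4, 330.9]
ee_rot: [0.709, -0.705, -0.0, 0.0]
contact_force: [-1.0, 0.2, 0.3]
gripper_width: 86.0
grasp_force: 0.0
```

```bash
python3 - <<'E'
from h import *
d=shot('wrist','w1'); s=d['s']; print(s['clock'],s['position'],s['joints'],R.from_quat(s['ee_rot']).as_matrix().round(3))
a=cv2.resize(d['image'],(800,600),interpolation=cv2.INTER_CUBIC); cv2.imwrite('pics/w1.png',a[:,:,::-1])
X=cloud(d).reshape(-1,3)
m=(abs(X[:,0]-530)<110)&(abs(X[:,1]+330)<130)&(X[:,2]>1)&(X[:,2]<200)
P=X[m];
# ortho colour-height map, 3px/mm? 
H=np.zeros((560,720,3),np.uint8); col=d['image'].reshape(-1,3)[m]
o=np.argsort(P[:,2])
hm=np.zeros((560,720,3),np.uint8)
for p in P[o]:
    r=int((620-p[0])*3);c=int((-210-p[1])*3)
    if 1<=r<558 and 1<=c<718:
        h=int(np.clip(p[2]/180*255,0,255)); 
        hm[r-1:r+2,c-1:c+2]=cv2.applyColorMap(np.uint8([[h]]),cv2.COLORMAP_JET)[0,0]
cv2.imwrite('pics/hm1.png',hm)
E
```

```text
1.525 [ 500.45589911 -355.39064827  330.87029575] [-3.54062713e-01  3.18283981e-01  1.54982881e-01  1.11240118e-04
 -1.40863040e+00  3.59842245e-01] [[ 0.006 -1.    -0.001]
 [-1.    -0.006  0.   ]
 [-0.     0.001 -1.   ]]
```

View pics/w1.png

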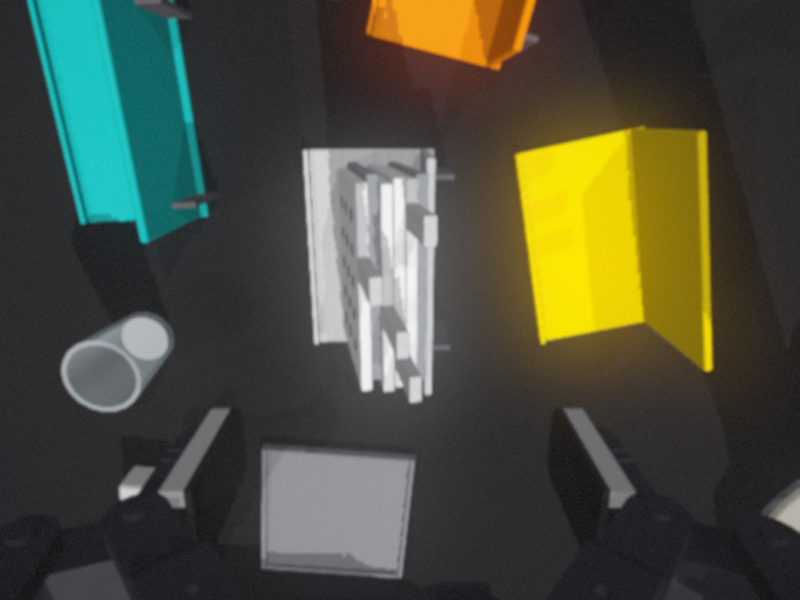

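View pics/hm1.png

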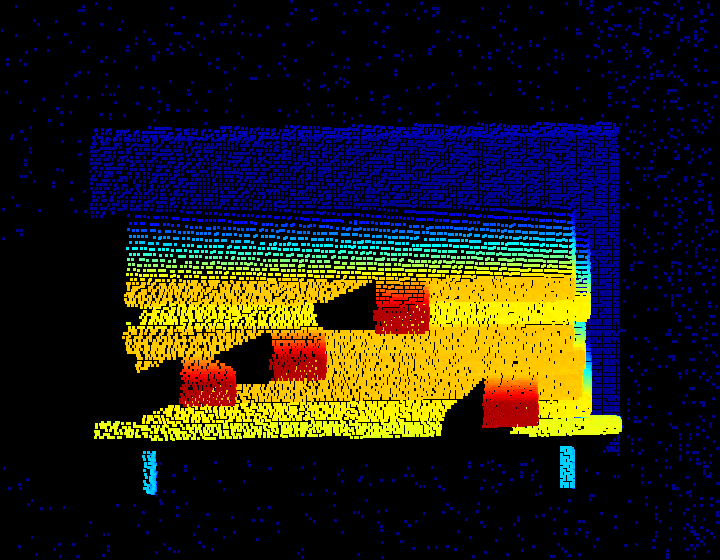

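The view shows four tabs: A at (372,275), B at (397,325), C at (412,382), D at (428,225). The blanks have no tab. The tray is at (335,510).

```bash
cat >> h.py <<'E'
def tabs(d, boxes, zlo=138):
    X=cloud(d); out={}
    P=X.reshape(-1,3)
    for n,(x0,x1,y0,y1) in boxes.items():
        m=(P[:,0]>x0)&(P[:,0]<x1)&(P[:,1]>y0)&(P[:,1]<y1)&(P[:,2]>zlo)&(P[:,2]<185)
        Q=P[m]; zt=np.percentile(Q[:,2],98); T=Q[Q[:,2]>zt-4]
        F=Q[Q[:,2]<zt-5]; 
        print(n,len(Q),'top z %.1f'%zt,'x %.1f..%.1f y %.1f..%.1f'%(*np.percentile(T[:,0],[3,97]),*np.percentile(T[:,1],[3,97])),
          'face slope deg %.1f'%np.degrees(np.arctan(np.polyfit(F[:,2],F[:,0],1)[0])), 'tops slope y->x %.1f'%np.degrees(np.arctan(np.polyfit(T[:,1],T[:,0],1)[0])))
E
python3 - <<'E'
from h import *
d=load('wrist')
tabs(d,dict(A=(505,530,-358,-328),B=(490,515,-322,-300),C=(480,502,-292,-265),D=(472,497,-395,-366)))
X=cloud(d).reshape(-1,3)
t=X[(abs(X[:,0]-560)<95)&(abs(X[:,1]+41)<95)&(X[:,2]>3.)&(X[:,2]<14)]
print('tray',np.percentile(t,[1,50,99],0).round(),cv2.minAreaRect(t[:,:2].astype(np.float32)))
w=X[(X[:,2]>104)&(X[:,2]<116)&(X[:,0]<485)&(abs(X[:,1]+330)<100)&(X[:,0]>470)]
print('wall',np.percentile(w,[2,50,98],0).round(1),np.polyfit(w[:,1],w[:,0],1))
E
```

```text
A 369 top z 172.5 x 509.3..516.9 y -352.1..-335.6 face slope deg -11.1 tops slope y->x -0.3
B 378 top z 172.5 x 493.5..500.6 y -317.8..-301.4 face slope deg -9.6 tops slope y->x -0.7
C 380 top z 172.9 x 485.0..492.4 y -287.9..-271.0 face slope deg -11.2 tops slope y->x -1.7
D 431 top z 173.2 x 478.0..485.6 y -388.6..-371.7 face slope deg -10.7 tops slope y->x -1.5
tray [[ 486. -122.    3.]
 [ 565.  -45.    5.]
 [ 642.   37.   11.]] ((564.2175903320312, -40.59999084472656), (159.14134216308594, 155.83665466308594), 85.41265869140625)
wall [[ 474.2 -413.3  107.7]
 [ 479.1 -324.9  110.5]
 [ 484.8 -248.1  115.6]] [-6.81347014e-03  4.77064786e+02]
```

Request:
servo_tool --rotation '[[0,0,0],[0,0,0],[0,0,0],[0,0,0]]' --slide '[[0.1,0.3,0],[0.15,0.6,0],[0.2,0.9,0],[0.2,1,0]]' --grip '[1,1,1,1]'

```text
clock: 2.08
position: [540.5, -153.2, 331.9]
ee_rot: [0.71, -0.704, 0.0, -0.0]
contact_force: [0.2, -1.0, 0.7]
gripper_width: 85.5
grasp_force: 0.0
```

Request:
servo_tool --rotation '[[0,0,0],[0,0,0],[0,0,0],[0,0,0]]' --slide '[[0,0.3,0],[0,0.6,0],[0,0.9,0],[0,1,0]]' --grip '[1,1,1,1]'

```text
clock: 2.58
position: [540.6, 46.4, 331.7]
ee_rot: [0.71, -0.704, 0.0, -0.0]
contact_force: [0.6, -0.3, -0.9]
gripper_width: 85.7
grasp_force: 0.0
```

Request:
servo_tool --rotation '[[0,0,0],[0,0,0],[0,0,0],[0,0,0],[0,0,0]]' --slide '[[0,0.3,0],[0,0.5,0],[0,0.7,0],[0,0.72,0],[0,0.72,0]]' --grip '[1,1,1,1,1]'

```text
clock: 3.2
position: [541.2, 187.8, 331.3]
ee_rot: [0.709, -0.705, 0.0, 0.0]
contact_force: [0.2, 0.5, 0.2]
gripper_width: 85.3
grasp_force: 0.0
```

```bash
python3 - <<'E'
from h import *
d=shot('wrist'); s=d['s']; print(s['clock'],s['position'],s['joints'].round(2))
a=cv2.resize(d['image'],(800,600),interpolation=cv2.INTER_CUBIC); cv2.imwrite('pics/w2.png',a[:,:,::-1])
X=cloud(d).reshape(-1,3)
m=(X[:,0]>350)&(X[:,0]<710)&(X[:,1]>110)&(X[:,1]<350)&(X[:,2]>4)&(X[:,2]<140)
P=X[m]; hm=np.zeros((500,740,3),np.uint8)
for p in P[np.argsort(P[:,2])]:
    r=int((355-p[1])*2);c=int((p[0]-345)*2)
    if 1<=r<498 and 1<=c<738: hm[r-1:r+2,c-1:c+2]=cv2.applyColorMap(np.uint8([[np.clip(p[2]*2,0,255)]]),cv2.COLORMAP_JET)[0,0]
cv2.imwrite('pics/hm2.png',hm)
E
```

```text
3.2 [541.15757476 187.80757812 331.33938294] [ 0.62  0.24  0.05  0.   -1.38 -0.61]
```

View pics/w2.png

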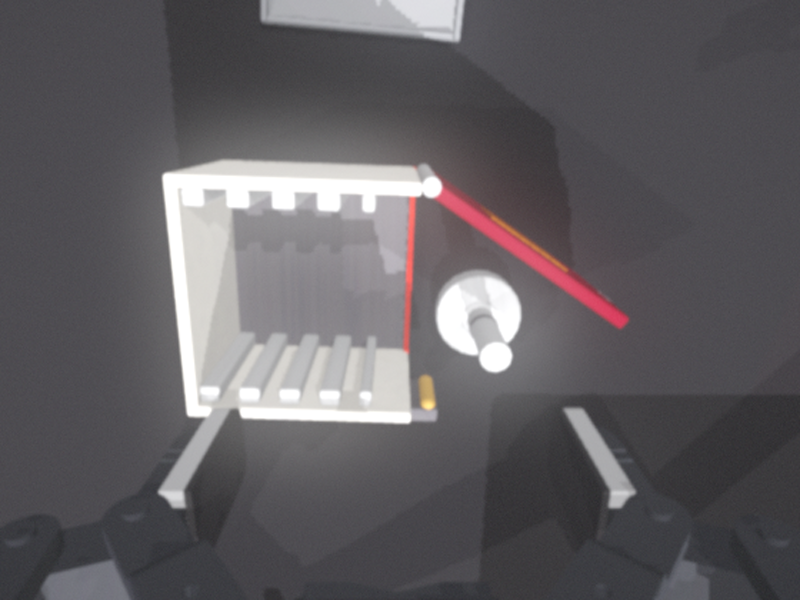

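View pics/hm2.png

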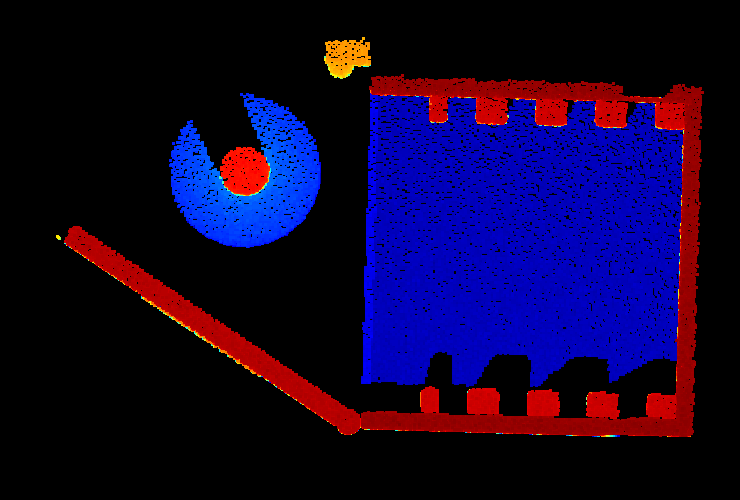

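```bash
python3 - <<'E'
from h import *
d=load('wrist'); X=cloud(d).reshape(-1,3)
s=X[(abs(X[:,0]-467)<25)&(abs(X[:,1]-269)<25)&(X[:,2]>100)&(X[:,2]<120)]
print('stem',cv2.minEnclosingCircle(s[:,:2].astype(np.float32)),np.median(s,0))
f=X[(np.hypot(X[:,0]-467,X[:,1]-269)<50)&(X[:,2]>8)&(X[:,2]<30)]; print('foot',np.percentile(f,[1,50,99],0).round(1))
m=(X[:,0]>510)&(X[:,0]<705)&(X[:,1]>125)&(X[:,1]<330)&(X[:,2]>112)&(X[:,2]<122)
g=np.zeros((440,400),np.uint8)
for p in X[m]: g[int((p[1]-125)*2),int((p[0]-510)*2)]=255
g=cv2.morphologyEx(g,cv2.MORPH_CLOSE,np.ones((5,5)))
n,l,st,c=cv2.connectedComponentsWithStats(g)
for i in range(1,n):
    if st[i,4]>80: print('rib',(c[i]/2+[510,125]).round(1),(st[i]/2).round(1))
w=X[(X[:,0]>560)&(X[:,0]<705)&(X[:,1]>125)&(X[:,1]<335)&(X[:,2]>122)&(X[:,2]<130)]
for a,b in((125,160),(290,335)):
    q=w[(w[:,1]>a)&(w[:,1]<b)&(w[:,0]<675)]; print('side wall',np.percentile(q[:,1],[2,50,98]).round(1),np.polyfit(q[:,0],q[:,1],1))
q=w[(w[:,0]>680)&(w[:,1]>160)&(w[:,1]<300)]; print('back',np.median(q[:,0]),np.polyfit(q[:,1],q[:,0],1))
E
```

```text
stem ((467.4163513183594, 269.57696533203125), 11.85285758972168) [468.05166935 267.81543352 109.28556685]
foot [[432.2 232.6   9.5]
 [475.  258.3  24. ]
 [503.9 303.4  29.7]]
rib [667.1 137.6] [136.5  12.   42.    1.5  47. ]
rib [522.7 144.7] [  0.   13.   70.5  17.5 401. ]
rib [606.4 138.6] [71.  13.  53.5  2.  65.5]
rib [646.  152.1] [128.5  20.5  16.   13.5 327.5]
rib [616.4 153. ] [ 99.   21.   15.5  14.  354.5]
rib [636.7 274.1] [  21.   21.  158.  164. 2809.]
rib [586.5 154.1] [ 69.   23.   15.5  12.5 343.5]
rib [559.8 154.6] [ 46.   24.    8.   12.5 179.5]
side wall [138.3 142.4 146.9] [-2.26009523e-02  1.56398501e+02]
side wall [305.3 309.5 314.6] [-3.57014021e-02  3.31452223e+02]
back 689.1762750123116 [2.91859152e-02 6.82679980e+02]
```

The compartment interior (300,290) shows 4 slots between ribs. The stem top is at (495,355), and the door runs from (430,185) to (620,320). I'll grasp the stem at about (467.5, 269).

Request:
servo_tool --rotation '[[0,0,0],[0,0,0],[0,0,0],[0,0,0],[0,0,0],[0,0,0]]' --slide '[[-0.2,0.2,-0.2],[-0.3675,0.4,-0.4],[-0.3675,0.4,-0.65],[-0.3675,0.4,-0.85],[-0.3675,0.4,-1],[-0.3675,0.4,-1]]' --grip '[0.3,0.3,0.3,0.3,0.3,0.3]'

```text
clock: 4.0
position: [466.8, 266.7, 129.6]
ee_rot: [0.709, -0.705, 0.0, 0.003]
contact_force: [0.6, 0.7, 0.5]
gripper_width: 55.6
grasp_force: 0.0
```

Request:
servo_tool --rotation '[[0,0,0],[0,0,0],[0,0,0],[0,0,0],[0,0,0],[0,0,0]]' --slide '[[0,0,-0.15],[0,0,-0.29],[0,0,-0.29],[0,0,-0.29],[0,0,-0.29],[0,0,-0.29]]' --grip '[0.3,0.3,0.3,-1,-1,-1]'

```text
clock: 4.75
position: [468.0, 269.6, 75.2]
ee_rot: [0.71, -0.704, 0.0, -0.001]
contact_force: [-2.6, 0.8, 6.3]
gripper_width: 22.4
grasp_force: 58.5
```

Request:
servo_tool --rotation '[[0,0,0],[0,0,0],[0,0,0],[0,0,0],[0,0,0],[0,0,0],[0,0,0],[0,0,0]]' --slide '[[0,0,0.15],[0,0,0.35],[0,0,0.6],[0,0,0.8],[0.1,-0.25,0.8],[0.2,-0.5,0.8],[0.3,-0.8,0.8],[0.3,-1,0.8]]' --grip '[-1,-1,-1,-1,-1,-1,-1,-1]'

```text
clock: 5.75
position: [527.3, 66.7, 232.1]
ee_rot: [0.709, -0.705, -0.001, 0.001]
contact_force: [-0.3, -0.3, -4.6]
gripper_width: 22.6
grasp_force: 60.1
```

Request:
servo_tool --rotation '[[0,0,0],[0,0,0],[0,0,0],[0,0,0],[0,0,0],[0,0,0],[0,0,0],[0,0,0]]' --slide '[[0.1,-0.2,0],[0.18,-0.4,0],[0.18,-0.55,0],[0.18,-0.55,-0.2],[0.18,-0.55,-0.45],[0.18,-0.55,-0.65],[0.18,-0.55,-0.75],[0.18,-0.55,-0.75]]' --grip '[-1,-1,-1,-1,-1,-1,-1,-1]'

```text
clock: 6.75
position: [562.3, -40.9, 81.8]
ee_rot: [0.709, -0.705, -0.001, 0.001]
contact_force: [-0.1, -0.1, -4.7]
gripper_width: 22.9
grasp_force: 61.9
```

Request:
servo_tool --rotation '[[0,0,0],[0,0,0],[0,0,0]]' --slide '[[0,0,-0.005],[0,0,-0.01],[0,0,-0.012]]' --grip '[-1,-1,-1]'

```text
clock: 7.12
position: [563.4, -41.0, 81.0]
ee_rot: [0.709, -0.705, 0.0, -0.0]
contact_force: [-0.1, 0.7, -4.9]
gripper_width: 22.6
grasp_force: 61.9
```

Request:
servo_tool --rotation '[[0,0,0],[0,0,0],[0,0,0],[0,0,0],[0,0,0],[0,0,0],[0,0,0],[0,0,0]]' --slide '[[0,0,0],[0,0,0],[0,0,0],[0,0,0.2],[0,0,0.5],[0,0,0.8],[0,0,1],[0,0,1]]' --grip '[0.3,0.3,0.3,0.3,0.3,0.3,0.3,0.3]'

```text
clock: 8.12
position: [565.3, -40.9, 285.6]
ee_rot: [0.71, -0.705, 0.003, -0.004]
contact_force: [0.6, 0.6, -0.5]
gripper_width: 55.6
grasp_force: 0.0
```

Request:
servo_tool --rotation '[[0,0,0],[0,0,0],[0,0,0],[0,0,0]]' --slide '[[-0.1,-0.3,0],[-0.2,-0.6,0],[-0.29,-0.9,0],[-0.29,-1,0]]' --grip '[-0.1,-0.1,-0.1,-0.1]'

```text
clock: 8.62
position: [503.5, -243.4, 279.9]
ee_rot: [0.708, -0.706, -0.001, 0.001]
contact_force: [0.6, -0.6, -0.8]
gripper_width: 38.5
grasp_force: 0.0
```

Request:
servo_tool --rotation '[[0,-0.015,0],[0,-0.03,0],[0,-0.03,0],[0,-0.03,0],[0,-0.03,0]]' --slide '[[0,-0.25,-0.1],[0,-0.515,-0.33],[0,-0.515,-0.33],[0,-0.515,-0.33],[0,-0.515,-0.33]]' --grip '[-0.1,-0.1,-0.1,-0.1,-0.1]'

```text
clock: 9.25
position: [506.5, -343.3, 215.9]
ee_rot: [0.707, -0.701, 0.068, -0.067]
contact_force: [0.1, -0.2, 1.0]
gripper_width: 38.5
grasp_force: 0.0
```

```bash
python3 - <<'E'
from h import *
d=shot('wrist'); s=d['s']; print(s['position'],s['ee_rot'])
a=cv2.resize(d['image'],(800,600),interpolation=cv2.INTER_CUBIC); cv2.imwrite('pics/w3.png',a[:,:,::-1])
tabs(d,dict(A=(505,530,-358,-328),B=(490,515,-322,-300),C=(480,502,-292,-265),D=(472,497,-395,-366)))
t=shot('top'); X=cloud(t).reshape(-1,3)
q=X[(abs(X[:,0]-564)<60)&(abs(X[:,1]+41)<60)&(X[:,2]>60)&(X[:,2]<130)]; print('stem',len(q),np.percentile(q,[5,50,95],0).round())
E
```

```text
[ 506.5330052  -343.32831721  215.9494175 ] [ 0.70696643 -0.70086369  0.06754694 -0.06652792]
A 706 top z 172.2 x 509.1..516.6 y -352.4..-335.3 face slope deg -11.3 tops slope y->x -1.0
B 834 top z 172.5 x 493.0..500.7 y -318.0..-300.9 face slope deg -12.0 tops slope y->x -0.1
C 725 top z 172.6 x 484.8..492.3 y -287.8..-270.6 face slope deg -7.6 tops slope y->x -3.0
D 992 top z 172.7 x 477.9..485.7 y -388.6..-371.8 face slope deg -10.1 tops slope y->x -1.0
stem 77 [[548. -45.  62.]
 [558. -35. 113.]
 [568. -25. 118.]]
```

View pics/w3.png

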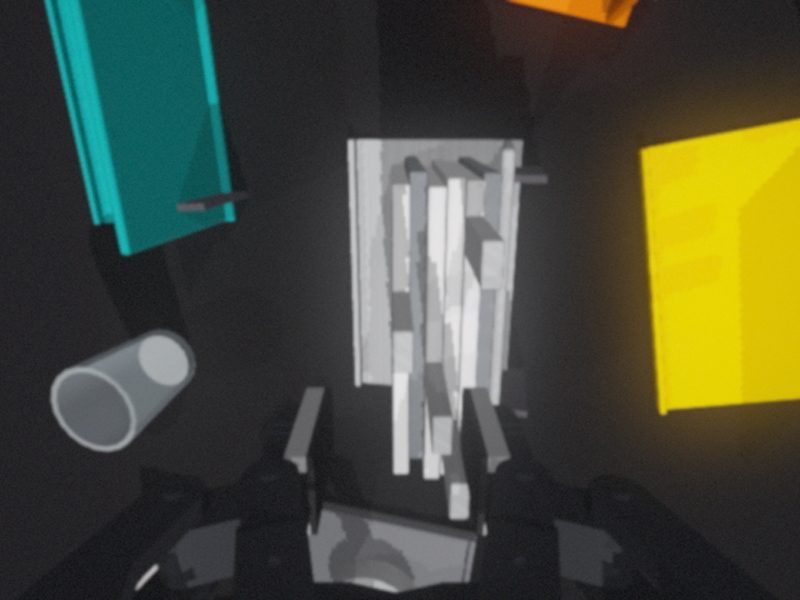

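Tab A at (400,340) sits between the fingers, and the stem stands in the tray. I'll go down along the panel and grip.

Request:
servo_tool --rotation '[[0,0,0],[0,0,0],[0,0,0],[0,0,0],[0,0,0],[0,0,0],[0,0,0]]' --slide '[[0.03,0,-0.15],[0.06,0,-0.3],[0.073,0,-0.393],[0.073,0,-0.393],[0.073,0,-0.393],[0.073,0,-0.393],[0.073,0,-0.393]]' --grip '[-0.1,-0.1,-0.1,-0.1,-1,-1,-1]'

```text
clock: 10.22
position: [520.8, -344.2, 138.0]
ee_rot: [0.707, -0.701, 0.068, -0.067]
contact_force: [0.4, 1.7, 4.2]
gripper_width: 7.1
grasp_force: 59.2
```

Request:
servo_tool --rotation '[[0,0,0],[0,0,0],[0,0,0],[0,0,0],[0,0,0],[0,0,0],[0,0,0],[0,0,0]]' --slide '[[-0.01,0,0.05],[-0.019,0,0.1],[-0.038,0,0.2],[-0.057,0,0.3],[-0.076,0,0.4],[-0.095,0,0.5],[-0.114,0,0.6],[-0.133,0,0.7]]' --grip '[-1,-1,-1,-1,-1,-1,-1,-1]'

```text
clock: 11.22
position: [492.2, -343.7, 276.9]
ee_rot: [0.706, -0.702, 0.066, -0.066]
contact_force: [0.5, -0.0, -1.5]
gripper_width: 7.1
grasp_force: 58.8
```

Request:
servo_tool --rotation '[[0,0,0],[0,0,0],[0,0.015,0],[0,0.03,-0.0055],[0,0.03,-0.0055],[0,0.03,-0.0055],[0,0.03,-0.0055]]' --slide '[[-0.015,0,0.1],[-0.02,0,0.2],[0.1,0.1,0.2],[0.2,0.35,0.2],[0.3,0.6,0.2],[0.4,0.85,0.2],[0.4,1,0.2]]' --grip '[-1,-1,-1,-1,-1,-1,-1]'

```text
clock: 12.1
position: [573.7, -141.7, 315.7]
ee_rot: [-0.698, 0.716, -0.0, -0.002]
contact_force: [0.2, -0.2, -2.3]
gripper_width: 7.5
grasp_force: 59.1
```

Request:
servo_tool --rotation '[[0,0,0],[0,0,0],[0,0,0],[0,0,0],[0,0,0]]' --slide '[[0.1,0.25,0],[0.2,0.5,0],[0.3,0.75,0],[0.4,1,0],[0.4,1,0]]' --grip '[-1,-1,-1,-1,-1]'

```text
clock: 12.72
position: [653.6, 59.2, 314.8]
ee_rot: [-0.699, 0.715, -0.0, -0.002]
contact_force: [0.5, -0.9, -2.8]
gripper_width: 7.4
grasp_force: 59.1
```

Request:
servo_tool --rotation '[[0,0,0],[0,0,0],[0,0,0],[0,0,0],[0,0,0],[0,0,0],[0,0,0]]' --slide '[[0.0475,0.2,0],[0.0475,0.4,0],[0.0475,0.6,0],[0.0475,0.76,0],[0.0475,0.76,-0.13],[0.0475,0.76,-0.13],[0.0475,0.76,-0.13]]' --grip '[-1,-1,-1,-1,-1,-1,-1]'

```text
clock: 13.6
position: [663.3, 206.9, 291.4]
ee_rot: [-0.697, 0.717, -0.002, -0.001]
contact_force: [-0.5, 0.1, -2.4]
gripper_width: 7.3
grasp_force: 59.1
```

```bash
python3 - <<'E'
from h import *
d=shot('wrist'); s=d['s']; print(s['position'],R.from_quat(s['ee_rot']).as_matrix().round(4),s['contact_force'],s['wrist_torque'])
a=cv2.resize(d['image'],(800,600),interpolation=cv2.INTER_CUBIC); cv2.imwrite('pics/w4.png',a[:,:,::-1])
E
```

```text
[663.27539851 206.88334422 291.38304858] [[-2.850e-02 -9.996e-01  7.000e-04]
 [-9.996e-01  2.850e-02 -3.800e-03]
 [ 3.800e-03 -8.000e-04 -1.000e+00]] [-0.5303167   0.14951984 -2.38914361] [ 0.003862   -0.02300969  0.04513722]
```

View pics/w4.png

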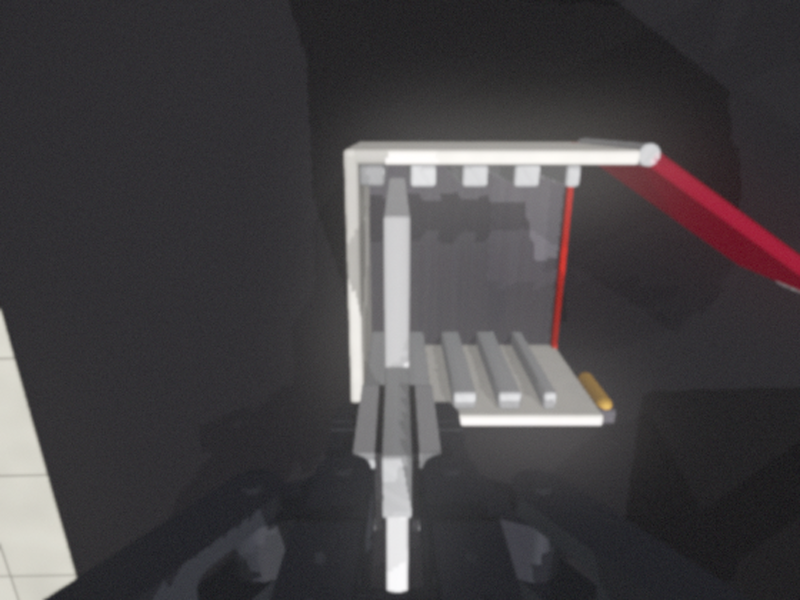

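Panel A is centred over the rear slot: panel at (397,290), ribs at (373,175) and (423,175).

Request:
servo_tool --rotation '[[0,0,0],[0,0,0],[0,0,0],[0,0,0],[0,0,0]]' --slide '[[0,0,-0.06],[0,0,-0.14],[0,0,-0.22],[0,0,-0.3],[0,0,-0.3]]' --grip '[-1,-1,-1,-1,-1]'

```text
clock: 14.28
position: [662.1, 207.7, 227.7]
ee_rot: [-0.697, 0.717, -0.0, -0.003]
contact_force: [0.9, -0.2, -2.4]
gripper_width: 7.2
grasp_force: 59.1
```

Request:
servo_tool --rotation '[[0,0,0],[0,0,0],[0,0,0],[0,0,0],[0,0,0],[0,0,0]]' --slide '[[0,0,-0.1],[0,0,-0.2],[0,0,-0.3],[0,0,-0.37],[0,0,-0.4],[0,0,-0.4]]' --grip '[-1,-1,-1,-1,-1,-1]'

```text
clock: 15.02
position: [663.2, 208.1, 150.4]
ee_rot: [-0.697, 0.717, -0.001, -0.001]
contact_force: [0.6, -0.1, -1.6]
gripper_width: 7.2
grasp_force: 59.1
```

C z=150.3. I'll go down to the floor (~144), release, and rise.

Request:
servo_tool --rotation '[[0,0,0],[0,0,0],[0,0,0],[0,0,0]]' --slide '[[0,0,-0.015],[0,0,-0.03],[0,0,-0.035],[0,0,-0.035]]' --grip '[-1,-1,-1,-1]'

```text
clock: 15.52
position: [663.2, 208.3, 144.0]
ee_rot: [-0.697, 0.717, -0.001, -0.001]
contact_force: [-0.5, 0.5, -0.1]
gripper_width: 7.0
grasp_force: 59.5
```

Request:
servo_tool --rotation '[[0,0,0],[0,0,0],[0,0,0],[0,0,0],[0,0,0],[0,0,0],[0,0,0]]' --slide '[[0,0,0],[0,0,0],[0,0,0.1],[0,0,0.3],[0,0,0.55],[0,0,0.8],[0,0,1]]' --grip '[-0.3,-0.3,-0.3,-0.3,-0.3,-0.3,-0.3]'

```text
clock: 16.4
position: [663.2, 207.9, 346.3]
ee_rot: [-0.697, 0.717, -0.002, 0.0]
contact_force: [0.5, 0.2, -0.0]
gripper_width: 30.1
grasp_force: 0.0
```

Request:
servo_tool --rotation '[[0,0,0],[0,0,0],[0,0,0],[0,0,0]]' --slide '[[-0.1,-0.3,0],[-0.2,-0.6,0],[-0.3,-0.9,0],[-0.3,-1,0]]' --grip '[-0.1,-0.1,-0.1,-0.1]'

```text
clock: 16.9
position: [601.8, 5.2, 344.9]
ee_rot: [-0.696, 0.718, -0.002, -0.0]
contact_force: [1.3, 0.3, -0.2]
gripper_width: 38.2
grasp_force: 0.0
```

Request:
servo_tool --rotation '[[0,0,0],[0,0,0],[0,-0.015,0.0055],[0,-0.03,0.0055]]' --slide '[[-0.1,-0.3,0],[-0.2,-0.6,0],[-0.3,-0.9,0],[-0.3,-1,0]]' --grip '[-0.1,-0.1,-0.1,-0.1]'

```text
clock: 17.4
position: [542.5, -194.4, 343.7]
ee_rot: [0.705, -0.702, 0.068, -0.067]
contact_force: [-0.3, 0.1, 0.5]
gripper_width: 38.3
grasp_force: 0.0
```

Request:
servo_tool --rotation '[[0,0,0],[0,0,0],[0,0,0],[0,0,0],[0,0,0]]' --slide '[[-0.1,-0.3,-0.2],[-0.272,-0.5877,-0.4],[-0.272,-0.5877,-0.64],[-0.272,-0.5877,-0.64],[-0.272,-0.5877,-0.64]]' --grip '[-0.1,-0.1,-0.1,-0.1,-0.1]'

```text
clock: 18.02
position: [490.2, -309.8, 216.7]
ee_rot: [0.707, -0.701, 0.068, -0.066]
contact_force: [-0.1, -0.5, 0.4]
gripper_width: 38.4
grasp_force: 0.0
```

```bash
python3 - <<'E'
from h import *
d=shot('wrist'); s=d['s']; print(s['position'],R.from_quat(s['ee_rot']).as_matrix().round(4),s['contact_force'])
tabs(d,dict(B=(485,520,-322,-298),C=(475,507,-292,-265),D=(467,502,-395,-366)))
t=shot('top'); X=cloud(t).reshape(-1,3)
q=X[(abs(X[:,0]-663)<25)&(abs(X[:,1]-208)<20)&(X[:,2]>140)&(X[:,2]<260)]; print('A tab in slot',len(q),np.percentile(q,[5,50,95],0).round() if len(q) else '')
q=X[(abs(X[:,0]-663)<25)&(abs(X[:,1]-208)<90)&(X[:,2]>118)&(X[:,2]<140)]; print('A top',len(q),np.percentile(q,[5,50,95],0).round() if len(q) else '')
E
```

```text
[ 490.17743674 -309.79836141  216.72413276] [[ 0.0078 -0.9819  0.1891]
 [-1.     -0.0083 -0.0015]
 [ 0.003  -0.1891 -0.982 ]] [-0.10049046 -0.45619657  0.44478375]
B 697 top z 172.6 x 493.0..500.4 y -317.8..-300.9 face slope deg -11.5 tops slope y->x -0.4
C 744 top z 172.7 x 484.7..492.1 y -287.9..-270.4 face slope deg -9.2 tops slope y->x -1.8
D 792 top z 173.1 x 477.9..485.5 y -388.1..-371.7 face slope deg -10.5 tops slope y->x -0.5
A tab in slot 49 [[657. 201. 144.]
 [659. 208. 172.]
 [664. 219. 179.]]
A top 347 [[647. 140. 119.]
 [664. 198. 125.]
 [687. 292. 131.]]
```

Request:
servo_tool --rotation '[[0,0,0],[0,0,0],[0,0,0],[0,0,0],[0,0,0],[0,0,0],[0,0,0]]' --slide '[[0.03,0,-0.15],[0.06,0,-0.3],[0.075,0,-0.393],[0.075,0,-0.393],[0.075,0,-0.393],[0.075,0,-0.393],[0.075,0,-0.393]]' --grip '[-0.1,-0.1,-0.1,-0.1,-1,-1,-1]'

```text
clock: 19.0
position: [503.9, -309.7, 138.6]
ee_rot: [0.707, -0.701, 0.068, -0.067]
contact_force: [-2.8, 1.9, 6.4]
gripper_width: 7.6
grasp_force: 58.8
```

Request:
servo_tool --rotation '[[0,0,0],[0,0,0],[0,0,0],[0,0,0],[0,0,0],[0,0,0],[0,0,0],[0,0,0]]' --slide '[[-0.01,0,0.05],[-0.019,0,0.1],[-0.038,0,0.2],[-0.057,0,0.3],[-0.076,0,0.4],[-0.095,0,0.5],[-0.114,0,0.6],[-0.133,0,0.7]]' --grip '[-1,-1,-1,-1,-1,-1,-1,-1]'

```text
clock: 20.0
position: [476.5, -309.3, 277.4]
ee_rot: [0.706, -0.702, 0.066, -0.066]
contact_force: [1.5, 0.2, -2.4]
gripper_width: 7.1
grasp_force: 58.8
```

```bash
python3 - <<'E'
from h import *
d=shot('wrist','w5'); t=shot('side'); c=t['image'][190:350,215:415]; cv2.imwrite('pics/s5.png',cv2.resize(c,(750,600),interpolation=cv2.INTER_CUBIC)[:,:,::-1])
E
```

```text
(no output)
```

View pics/s5.png

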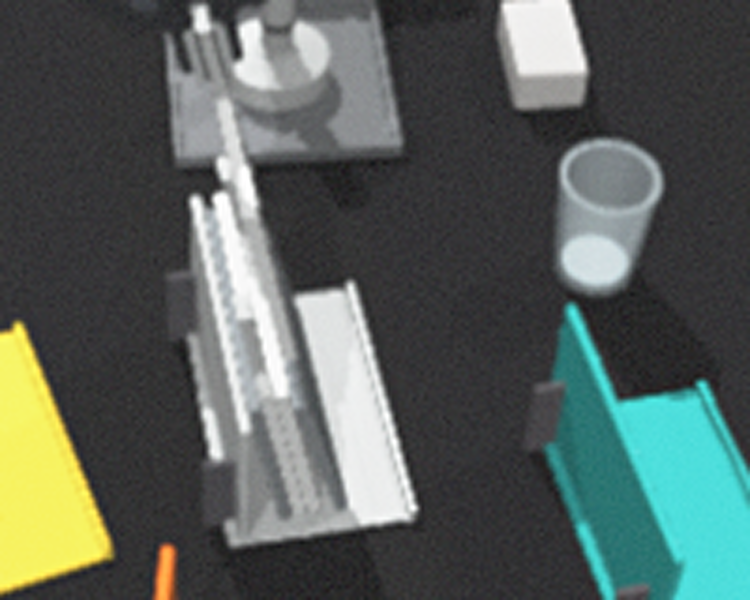

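The stand looks sound: blank at the front, the stem upright in the tray at (280,50). Carrying B to slot 3.

Request:
servo_tool --rotation '[[0,0,0],[0,0,0],[0,0.015,0],[0,0.03,-0.0055],[0,0.03,-0.0055],[0,0.03,-0.0055],[0,0.03,-0.0055]]' --slide '[[-0.015,0,0.1],[-0.02,0,0.2],[0.1,0.1,0.2],[0.2,0.35,0.2],[0.3,0.6,0.2],[0.4,0.85,0.2],[0.4,1,0.2]]' --grip '[-1,-1,-1,-1,-1,-1,-1]'

```text
clock: 20.98
position: [557.5, -106.9, 314.7]
ee_rot: [-0.698, 0.716, 0.0, -0.002]
contact_force: [-1.0, -0.5, -3.0]
gripper_width: 7.2
grasp_force: 59.2
```

Request:
servo_tool --rotation '[[0,0,0],[0,0,0],[0,0,0],[0,0,0],[0,0,0]]' --slide '[[0.1,0.25,0],[0.2,0.5,0],[0.3,0.75,0],[0.385,1,0],[0.385,1,0]]' --grip '[-1,-1,-1,-1,-1]'

```text
clock: 21.6
position: [634.2, 94.1, 313.8]
ee_rot: [-0.699, 0.715, 0.0, -0.002]
contact_force: [-0.6, -0.2, -3.6]
gripper_width: 7.1
grasp_force: 59.3
```

Request:
servo_tool --rotation '[[0,0,0],[0,0,0],[0,0,0],[0,0,0],[0,0,0],[0,0,0],[0,0,0]]' --slide '[[0,0.2,0],[0,0.4,0],[0,0.6,0],[0,0.76,0],[0,0.76,-0.13],[0,0.76,-0.13],[0,0.76,-0.13]]' --grip '[-1,-1,-1,-1,-1,-1,-1]'

```text
clock: 22.48
position: [634.4, 241.5, 291.2]
ee_rot: [-0.697, 0.717, -0.001, -0.001]
contact_force: [0.6, -1.0, -1.7]
gripper_width: 6.9
grasp_force: 59.3
```

```bash
python3 - <<'E'
from h import *
d=shot('wrist'); s=d['s']; print(s['position'],R.from_quat(s['ee_rot']).as_matrix().round(4),s['contact_force'],s['wrist_torque'])
a=cv2.resize(d['image'],(800,600),interpolation=cv2.INTER_CUBIC); cv2.imwrite('pics/w6.png',a[:,:,::-1])
E
```

```text
[634.36094102 241.5341383  291.21881805] [[-2.840e-02 -9.996e-01  4.000e-04]
 [-9.996e-01  2.830e-02 -3.800e-03]
 [ 3.700e-03 -5.000e-04 -1.000e+00]] [ 0.57516641 -0.95257602 -1.68156789] [ 0.01922007 -0.06404962  0.02123372]
```

View pics/w6.png

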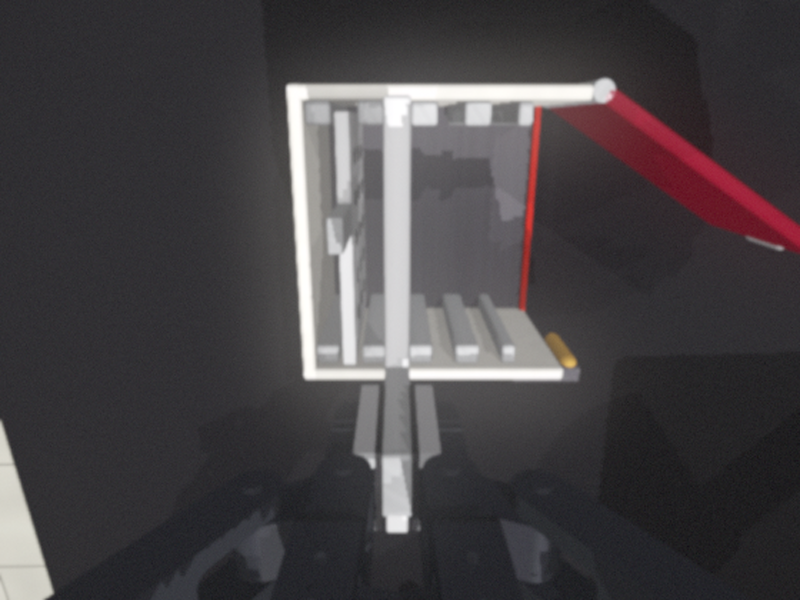

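Panel A is home (343,230) and B is centred over the next slot (397,230). Lowering.

Request:
servo_tool --rotation '[[0,0,0],[0,0,0],[0,0,0],[0,0,0],[0,0,0]]' --slide '[[0,0,-0.06],[0,0,-0.14],[0,0,-0.22],[0,0,-0.3],[0,0,-0.3]]' --grip '[-1,-1,-1,-1,-1]'

```text
clock: 23.15
position: [633.0, 242.1, 228.1]
ee_rot: [-0.697, 0.717, -0.0, -0.003]
contact_force: [-0.1, -0.4, -3.5]
gripper_width: 7.3
grasp_force: 59.2
```

Request:
servo_tool --rotation '[[0,0,0],[0,0,0],[0,0,0],[0,0,0],[0,0,0],[0,0,0]]' --slide '[[0,0,-0.1],[0,0,-0.2],[0,0,-0.3],[0,0,-0.37],[0,0,-0.4],[0,0,-0.4]]' --grip '[-1,-1,-1,-1,-1,-1]'

```text
clock: 23.9
position: [634.2, 242.6, 150.8]
ee_rot: [-0.697, 0.717, -0.001, -0.001]
contact_force: [0.3, -0.8, -2.3]
gripper_width: 7.0
grasp_force: 59.3
```

Request:
servo_tool --rotation '[[0,0,0],[0,0,0],[0,0,0],[0,0,0]]' --slide '[[0,0,-0.015],[0,0,-0.03],[0,0,-0.035],[0,0,-0.035]]' --grip '[-1,-1,-1,-1]'

```text
clock: 24.4
position: [634.5, 243.0, 144.8]
ee_rot: [-0.698, 0.717, -0.001, -0.0]
contact_force: [-0.8, 1.6, 1.1]
gripper_width: 6.7
grasp_force: 59.9
```

Request:
servo_tool --rotation '[[0,0,0],[0,0,0],[0,0,0],[0,0,0],[0,0,0],[0,0,0],[0,0,0]]' --slide '[[0,0,0],[0,0,0],[0,0,0.1],[0,0,0.3],[0,0,0.55],[0,0,0.8],[0,0,1]]' --grip '[-0.3,-0.3,-0.3,-0.3,-0.3,-0.3,-0.3]'

```text
clock: 25.28
position: [634.2, 242.2, 346.5]
ee_rot: [-0.697, 0.717, -0.002, -0.0]
contact_force: [1.0, -0.5, -0.0]
gripper_width: 29.9
grasp_force: 0.0
```

Request:
servo_tool --rotation '[[0,0,0],[0,0,0],[0,0,0],[0,0,0]]' --slide '[[-0.1,-0.3,0],[-0.2,-0.6,0],[-0.3,-0.9,0],[-0.3,-1,0]]' --grip '[-0.1,-0.1,-0.1,-0.1]'

```text
clock: 25.78
position: [572.7, 39.7, 345.1]
ee_rot: [-0.697, 0.718, -0.002, -0.0]
contact_force: [-0.6, -0.2, 0.9]
gripper_width: 38.7
grasp_force: 0.0
```

Request:
servo_tool --rotation '[[0,0,0],[0,0,0],[0,-0.015,0.0055],[0,-0.03,0.0055]]' --slide '[[-0.1,-0.3,0],[-0.2,-0.6,0],[-0.3,-0.9,0],[-0.3,-1,0]]' --grip '[-0.1,-0.1,-0.1,-0.1]'

```text
clock: 26.28
position: [513.5, -159.9, 344.0]
ee_rot: [0.706, -0.702, 0.068, -0.067]
contact_force: [0.2, 0.2, -0.0]
gripper_width: 38.3
grasp_force: 0.0
```

Request:
servo_tool --rotation '[[0,0,0],[0,0,0],[0,0,0],[0,0,0],[0,0,0]]' --slide '[[-0.08,-0.3,-0.2],[-0.17,-0.609,-0.4],[-0.17,-0.609,-0.643],[-0.17,-0.609,-0.643],[-0.17,-0.609,-0.643]]' --grip '[-0.1,-0.1,-0.1,-0.1,-0.1]'

```text
clock: 26.9
position: [481.5, -279.6, 216.5]
ee_rot: [0.707, -0.701, 0.068, -0.066]
contact_force: [1.2, 0.5, 1.5]
gripper_width: 38.5
grasp_force: 0.0
```

```bash
python3 - <<'E'
from h import *
d=shot('wrist'); s=d['s']; print(s['position'],R.from_quat(s['ee_rot']).as_matrix().round(4),s['contact_force'])
tabs(d,dict(C=(470,507,-292,-265),D=(462,502,-395,-366)))
X=cloud(d).reshape(-1,3)
m=(abs(X[:,0]-500)<45)&(X[:,1]<-295)&(X[:,1]>-365)&(X[:,2]>95)&(X[:,2]<140)
h=np.histogram2d(X[m,0],X[m,2],bins=[range(465,540,5),range(95,140,5)])[0].astype(int); print(h)
t=shot('top'); X=cloud(t).reshape(-1,3)
for x,y in((663,208),(634,242)):
    q=X[(abs(X[:,0]-x)<12)&(abs(X[:,1]-y)<20)&(X[:,2]>140)&(X[:,2]<260)]; print('tab',len(q),np.percentile(q,[5,50,95],0).round() if len(q) else '')
E
```

```text
[ 481.5007042  -279.63902235  216.54082147] [[ 0.0078 -0.9819  0.1892]
 [-1.     -0.0082 -0.0015]
 [ 0.003  -0.1892 -0.9819]] [1.21552132 0.46014813 1.45306551]
C 700 top z 172.2 x 483.6..491.3 y -287.4..-270.6 face slope deg -12.0 tops slope y->x -1.0
D 829 top z 173.2 x 477.8..485.2 y -387.7..-370.8 face slope deg -10.6 tops slope y->x -0.2
[[  0   0   0   0   0   0   0   0]
 [ 49  62 173   5   0   0   0   0]
 [  0   0 570 308   4   0   0   0]
 [  0   0  25 702 174   0   0   0]
 [  0   0   0 176 171 703   0   0]
 [  0   0   0   0  14 813   1   0]
 [  0   0   0   0  28 894   0   0]
 [  0   0   2  66  15 404   0   0]
 [  0   0   8 852   0   0   0   0]
 [  0   5  27 403   3   0   0   0]
 [ 19  16   0   0   0   0   0   0]
 [  0   0   0   0   0   0   0   0]
 [  0   0   0   0   0   0   0   0]
 [  0   0   0   0   0   0   0   0]]
tab 48 [[657. 201. 144.]
 [659. 209. 170.]
 [664. 218. 180.]]
tab 47 [[628. 237. 144.]
 [630. 242. 170.]
 [635. 253. 180.]]
```

Request:
servo_tool --rotation '[[0,0,0],[0,0,0],[0,0,0],[0,0,0],[0,0,0],[0,0,0],[0,0,0]]' --slide '[[0.03,0,-0.15],[0.06,0,-0.3],[0.073,0,-0.393],[0.073,0,-0.393],[0.073,0,-0.393],[0.073,0,-0.393],[0.073,0,-0.393]]' --grip '[-0.1,-0.1,-0.1,-0.1,-1,-1,-1]'

```text
clock: 27.88
position: [496.0, -279.4, 138.6]
ee_rot: [0.707, -0.701, 0.069, -0.067]
contact_force: [-0.6, 3.1, 6.2]
gripper_width: 7.1
grasp_force: 59.0
```

Request:
servo_tool --rotation '[[0,0,0],[0,0,0],[0,0,0],[0,0,0],[0,0,0],[0,0,0],[0,0,0],[0,0,0]]' --slide '[[-0.01,0,0.05],[-0.019,0,0.1],[-0.038,0,0.2],[-0.057,0,0.3],[-0.076,0,0.4],[-0.095,0,0.5],[-0.114,0,0.6],[-0.133,0,0.7]]' --grip '[-1,-1,-1,-1,-1,-1,-1,-1]'

```text
clock: 28.88
position: [467.2, -279.0, 277.0]
ee_rot: [0.706, -0.702, 0.066, -0.066]
contact_force: [1.4, -0.7, -4.1]
gripper_width: 6.7
grasp_force: 59.0
```

Request:
servo_tool --rotation '[[0,0,0],[0,0,0],[0,0.015,0],[0,0.03,-0.0055],[0,0.03,-0.0055],[0,0.03,-0.0055],[0,0.03,-0.0055]]' --slide '[[-0.015,0,0.1],[-0.02,0,0.2],[0.1,0.1,0.2],[0.2,0.35,0.2],[0.3,0.6,0.2],[0.4,0.85,0.2],[0.4,1,0.2]]' --grip '[-1,-1,-1,-1,-1,-1,-1]'

```text
clock: 29.75
position: [547.8, -77.3, 315.6]
ee_rot: [-0.698, 0.716, 0.0, -0.002]
contact_force: [-0.6, -0.6, -3.4]
gripper_width: 7.1
grasp_force: 59.2
```

Request:
servo_tool --rotation '[[0,0,0],[0,0,0],[0,0,0],[0,0,0],[0,0,0]]' --slide '[[0.05,0.25,0],[0.1,0.5,0],[0.15,0.75,0],[0.2,1,0],[0.2,1,0]]' --grip '[-1,-1,-1,-1,-1]'

```text
clock: 30.38
position: [587.4, 123.3, 315.2]
ee_rot: [-0.699, 0.716, -0.0, -0.003]
contact_force: [-0.6, -1.6, -2.8]
gripper_width: 7.3
grasp_force: 59.2
```

Request:
servo_tool --rotation '[[0,0,0],[0,0,0],[0,0,0],[0,0,0],[0,0,0],[0,0,0],[0,0,0]]' --slide '[[0.05,0.2,0],[0.085,0.4,0],[0.085,0.6,0],[0.085,0.7835,0],[0.085,0.7835,-0.13],[0.085,0.7835,-0.13],[0.085,0.7835,-0.13]]' --grip '[-1,-1,-1,-1,-1,-1,-1]'

```text
clock: 31.25
position: [605.4, 276.3, 291.5]
ee_rot: [-0.697, 0.717, -0.002, -0.001]
contact_force: [0.2, -0.1, -2.6]
gripper_width: 7.2
grasp_force: 59.2
```

```bash
python3 - <<'E'
from h import *
d=shot('wrist'); s=d['s']; print(s['position'],s['contact_force'],s['wrist_torque'])
a=cv2.resize(d['image'],(800,600),interpolation=cv2.INTER_CUBIC); cv2.imwrite('pics/w7.png',a[:,:,::-1])
E
```

```text
[605.35262335 276.2844149  291.48263789] [ 0.22415232 -0.06474901 -2.60864502] [ 0.16362511 -0.01919209  0.04972647]
```

View pics/w7.png

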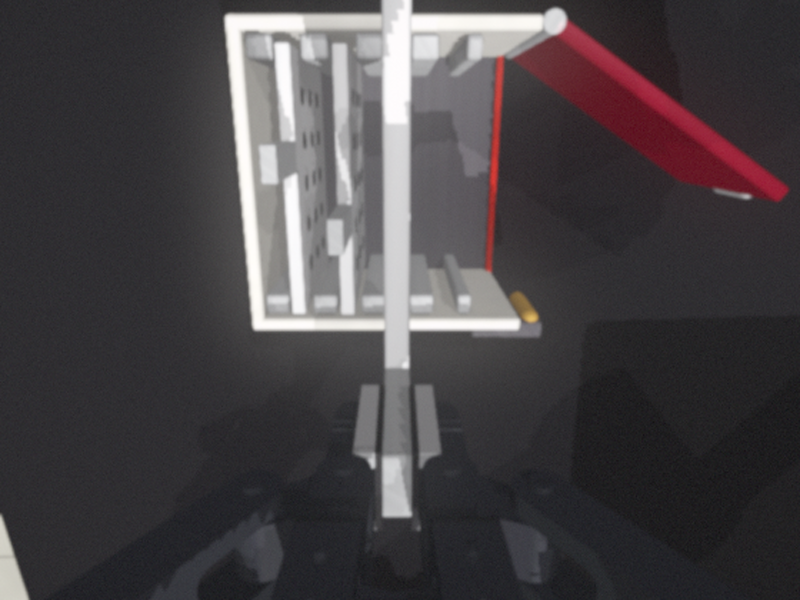

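A and B are home. C (397,200) is centred between the ribs at 371 and 425. Lowering.

Request:
servo_tool --rotation '[[0,0,0],[0,0,0],[0,0,0],[0,0,0],[0,0,0]]' --slide '[[0,0,-0.06],[0,0,-0.14],[0,0,-0.22],[0,0,-0.3],[0,0,-0.3]]' --grip '[-1,-1,-1,-1,-1]'

```text
clock: 31.92
position: [604.1, 276.9, 228.0]
ee_rot: [-0.697, 0.717, -0.001, -0.003]
contact_force: [-0.1, -0.1, -2.7]
gripper_width: 6.9
grasp_force: 59.1
```

Request:
servo_tool --rotation '[[0,0,0],[0,0,0],[0,0,0],[0,0,0],[0,0,0],[0,0,0]]' --slide '[[0,0,-0.1],[0,0,-0.2],[0,0,-0.3],[0,0,-0.37],[0,0,-0.4],[0,0,-0.4]]' --grip '[-1,-1,-1,-1,-1,-1]'

```text
clock: 32.67
position: [605.2, 277.5, 150.6]
ee_rot: [-0.697, 0.717, -0.001, -0.001]
contact_force: [-0.0, 0.5, -3.5]
gripper_width: 7.1
grasp_force: 59.2
```

Request:
servo_tool --rotation '[[0,0,0],[0,0,0],[0,0,0],[0,0,0]]' --slide '[[0,0,-0.015],[0,0,-0.03],[0,0,-0.035],[0,0,-0.035]]' --grip '[-1,-1,-1,-1]'

```text
clock: 33.17
position: [605.8, 278.3, 145.3]
ee_rot: [-0.698, 0.716, -0.002, 0.001]
contact_force: [-1.3, 3.8, 4.5]
gripper_width: 7.1
grasp_force: 60.3
```

Request:
servo_tool --rotation '[[0,0,0],[0,0,0],[0,0,0],[0,0,0],[0,0,0],[0,0,0],[0,0,0]]' --slide '[[0,0,0.005],[0,0,0.005],[0,0,0.1],[0,0,0.3],[0,0,0.55],[0,0,0.8],[0,0,1]]' --grip '[-0.3,-0.3,-0.3,-0.3,-0.3,-0.3,-0.3]'

```text
clock: 34.05
position: [605.1, 276.9, 345.5]
ee_rot: [-0.697, 0.717, -0.001, -0.001]
contact_force: [1.4, 0.4, 0.7]
gripper_width: 30.1
grasp_force: 0.0
```

Request:
servo_tool --rotation '[[0,0,0],[0,0,0],[0,0,0],[0,0,0]]' --slide '[[-0.1,-0.3,0],[-0.2,-0.6,0],[-0.2,-0.9,0],[-0.2,-1,0]]' --grip '[-0.1,-0.1,-0.1,-0.1]'

```text
clock: 34.55
position: [564.2, 74.3, 343.9]
ee_rot: [-0.696, 0.718, -0.001, -0.001]
contact_force: [1.0, 1.1, 0.6]
gripper_width: 38.5
grasp_force: 0.0
```

Request:
servo_tool --rotation '[[0,0,0],[0,0,0],[0,0,0],[0,0,0]]' --slide '[[-0.1,-0.3,0],[-0.2,-0.6,0],[-0.2,-0.9,0],[-0.2,-1,0]]' --grip '[-0.1,-0.1,-0.1,-0.1]'

```text
clock: 35.05
position: [524.5, -125.1, 343.2]
ee_rot: [-0.696, 0.718, -0.001, -0.002]
contact_force: [1.3, 0.7, 0.4]
gripper_width: 38.3
grasp_force: 0.0
```

Request:
servo_tool --rotation '[[0,0,0],[0,0,0],[0,-0.015,0.0055],[0,-0.03,0.0055]]' --slide '[[-0.1,-0.3,0],[-0.2,-0.6,0],[-0.2,-0.9,0],[-0.2,-1,0]]' --grip '[-0.1,-0.1,-0.1,-0.1]'

```text
clock: 35.55
position: [484.9, -325.3, 342.2]
ee_rot: [0.705, -0.702, 0.067, -0.067]
contact_force: [-0.2, -0.3, -0.5]
gripper_width: 38.6
grasp_force: 0.0
```

Request:
servo_tool --rotation '[[0,0,0],[0,0,0],[0,0,0],[0,0,0],[0,0,0]]' --slide '[[-0.03,-0.284,-0.2],[-0.06,-0.284,-0.4],[-0.06,-0.284,-0.64],[-0.06,-0.284,-0.64],[-0.06,-0.284,-0.64]]' --grip '[-0.1,-0.1,-0.1,-0.1,-0.1]'

```text
clock: 36.17
position: [474.3, -380.1, 217.4]
ee_rot: [0.707, -0.701, 0.068, -0.066]
contact_force: [-0.1, 0.5, 0.6]
gripper_width: 38.5
grasp_force: 0.0
```

```bash
python3 - <<'E'
from h import *
d=shot('wrist'); s=d['s']; print(s['position'],s['clock'])
tabs(d,dict(D=(455,502,-395,-366)))
X=cloud(d).reshape(-1,3)
m=(abs(X[:,0]-500)<45)&(X[:,1]<-295)&(X[:,1]>-365)&(X[:,2]>95)&(X[:,2]<140)
h=np.histogram2d(X[m,0],X[m,2],bins=[range(465,540,5),range(95,140,5)])[0].astype(int); print(h)
t=shot('top'); X=cloud(t).reshape(-1,3)
for x,y in((663,208),(634,242),(605,277)):
    q=X[(abs(X[:,0]-x)<12)&(abs(X[:,1]-y)<20)&(X[:,2]>140)&(X[:,2]<260)]; print('tab',len(q),np.percentile(q,[5,50,95],0).round() if len(q) else '')
E
```

```text
[ 474.3228435  -380.05462846  217.38885766] 36.175
D 692 top z 172.3 x 477.1..484.2 y -389.0..-372.0 face slope deg -12.2 tops slope y->x -0.9
[[  0   0   0   0   0   0   0   0]
 [ 56  60 123   9   0   0   0   0]
 [  0   0 423 176   2   0   0   0]
 [  0   0  20 479 119   0   0   0]
 [  0   0   0  78  82 363   0   0]
 [  0   0   0   0   0 329   0   0]
 [ 12   2 176 188   2   0   0   0]
 [  0   0  11 510   0   0   0   0]
 [ 55  45  59   2   0   0   0   0]
 [  6   0   0   0   0   0   0   0]
 [  0   0   0   0   0   0   0   0]
 [  0   0   0   0   0   0   0   0]
 [  0   0   0   0   0   0   0   0]
 [  0   0   0   0   0   0   0   0]]
tab 49 [[657. 201. 144.]
 [659. 207. 170.]
 [664. 218. 180.]]
tab 46 [[628. 237. 141.]
 [630. 242. 170.]
 [636. 253. 180.]]
tab 46 [[599. 272. 143.]
 [602. 278. 171.]
 [607. 290. 180.]]
```

Request:
servo_tool --rotation '[[0,0,0],[0,0,0],[0,0,0],[0,0,0],[0,0,0],[0,0,0],[0,0,0]]' --slide '[[0.03,-0.004,-0.15],[0.06,-0.004,-0.3],[0.073,-0.004,-0.393],[0.073,-0.004,-0.393],[0.073,-0.004,-0.393],[0.073,-0.004,-0.393],[0.073,-0.004,-0.393]]' --grip '[-0.1,-0.1,-0.1,-0.1,-1,-1,-1]'

```text
clock: 37.15
position: [488.4, -380.8, 139.0]
ee_rot: [0.707, -0.701, 0.069, -0.067]
contact_force: [-0.5, -0.4, 5.2]
gripper_width: 7.0
grasp_force: 59.4
```

Request:
servo_tool --rotation '[[0,0,0],[0,0,0],[0,0,0],[0,0,0],[0,0,0],[0,0,0],[0,0,0],[0,0,0]]' --slide '[[-0.01,0,0.05],[-0.019,0,0.1],[-0.038,0,0.2],[-0.057,0,0.3],[-0.076,0,0.4],[-0.095,0,0.5],[-0.114,0,0.6],[-0.133,0,0.7]]' --grip '[-1,-1,-1,-1,-1,-1,-1,-1]'

```text
clock: 38.15
position: [459.8, -379.8, 277.4]
ee_rot: [0.706, -0.702, 0.066, -0.066]
contact_force: [-0.2, 0.3, -2.5]
gripper_width: 7.1
grasp_force: 58.9
```

Request:
servo_tool --rotation '[[0,0,0],[0,0,0],[0,0.015,0],[0,0.03,-0.0055],[0,0.03,-0.0055],[0,0.03,-0.0055],[0,0.03,-0.0055]]' --slide '[[-0.015,0,0.1],[-0.02,0,0.2],[0.1,0.1,0.2],[0.2,0.35,0.2],[0.3,0.6,0.2],[0.4,0.85,0.2],[0.4,1,0.2]]' --grip '[-1,-1,-1,-1,-1,-1,-1]'

```text
clock: 39.02
position: [541.1, -177.9, 316.4]
ee_rot: [-0.698, 0.716, -0.0, -0.002]
contact_force: [0.7, -0.0, -2.2]
gripper_width: 7.3
grasp_force: 59.1
```

Request:
servo_tool --rotation '[[0,0,0],[0,0,0],[0,0,0],[0,0,0],[0,0,0]]' --slide '[[0.05,0.25,0],[0.1,0.5,0],[0.1,0.75,0],[0.1,1,0],[0.1,1,0]]' --grip '[-1,-1,-1,-1,-1]'

```text
clock: 39.65
position: [560.1, 22.4, 316.7]
ee_rot: [-0.699, 0.715, -0.001, -0.002]
contact_force: [0.4, -0.0, -1.9]
gripper_width: 7.4
grasp_force: 59.1
```

Request:
servo_tool --rotation '[[0,0,0],[0,0,0],[0,0,0],[0,0,0],[0,0,0],[0,0,0],[0,0,0]]' --slide '[[0.055,0.2,0],[0.055,0.4,0],[0.055,0.6,0],[0.055,0.783,0],[0.055,0.783,-0.13],[0.055,0.783,-0.13],[0.055,0.783,-0.13]]' --grip '[-1,-1,-1,-1,-1,-1,-1]'

```text
clock: 40.52
position: [572.4, 175.4, 291.8]
ee_rot: [-0.697, 0.717, -0.002, -0.001]
contact_force: [-0.7, -0.3, -1.2]
gripper_width: 7.5
grasp_force: 59.0
```

```bash
python3 - <<'E'
from h import *
d=shot('wrist'); s=d['s']; print(s['position'],s['contact_force'],s['wrist_torque'])
a=cv2.resize(d['image'],(800,600),interpolation=cv2.INTER_CUBIC); cv2.imwrite('pics/w8.png',a[:,:,::-1])
E
```

```text
[572.38430459 175.40743499 291.82750577] [-0.6669718  -0.28059396 -1.22473264] [-0.10703693 -0.00593884 -0.04273851]
```

View pics/w8.png

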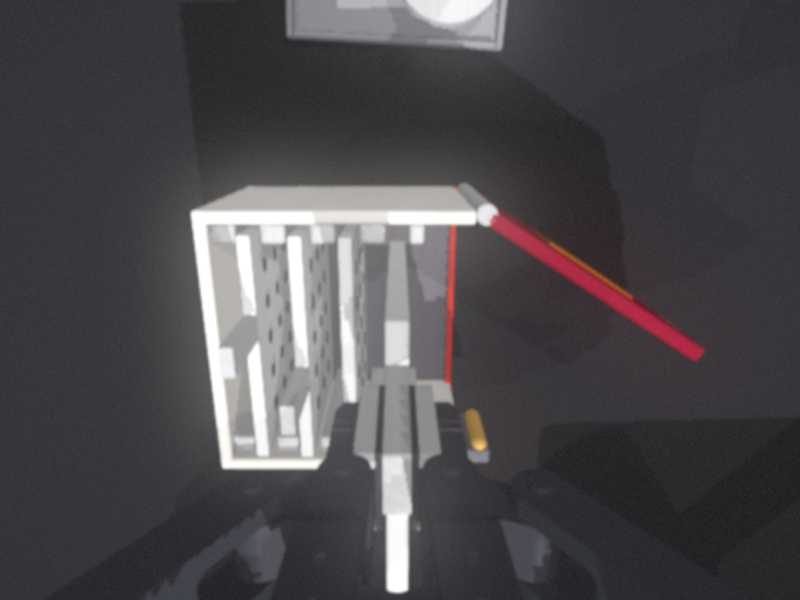

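D at (397,270) is centred over the front slot. Lowering.

Request:
servo_tool --rotation '[[0,0,0],[0,0,0],[0,0,0],[0,0,0],[0,0,0]]' --slide '[[0,0,-0.06],[0,0,-0.14],[0,0,-0.22],[0,0,-0.3],[0,0,-0.3]]' --grip '[-1,-1,-1,-1,-1]'

```text
clock: 41.2
position: [571.1, 175.9, 228.6]
ee_rot: [-0.697, 0.717, -0.001, -0.003]
contact_force: [0.3, -0.3, -2.8]
gripper_width: 6.8
grasp_force: 59.0
```

Request:
servo_tool --rotation '[[0,0,0],[0,0,0],[0,0,0],[0,0,0],[0,0,0],[0,0,0]]' --slide '[[0,0,-0.1],[0,0,-0.2],[0,0,-0.3],[0,0,-0.37],[0,0,-0.4],[0,0,-0.4]]' --grip '[-1,-1,-1,-1,-1,-1]'

```text
clock: 41.95
position: [572.2, 176.5, 151.0]
ee_rot: [-0.697, 0.717, -0.001, -0.001]
contact_force: [0.2, -0.1, -2.2]
gripper_width: 6.8
grasp_force: 59.0
```

Request:
servo_tool --rotation '[[0,0,0],[0,0,0],[0,0,0],[0,0,0]]' --slide '[[0,0,-0.015],[0,0,-0.03],[0,0,-0.035],[0,0,-0.035]]' --grip '[-1,-1,-1,-1]'

```text
clock: 42.45
position: [572.5, 176.3, 144.9]
ee_rot: [-0.697, 0.717, -0.002, -0.001]
contact_force: [0.2, -2.2, 1.7]
gripper_width: 6.9
grasp_force: 59.8
```

Request:
servo_tool --rotation '[[0,0,0],[0,0,0],[0,0,0],[0,0,0],[0,0,0],[0,0,0],[0,0,0]]' --slide '[[0,0,0.003],[0,0,0.003],[0,0,0.1],[0,0,0.3],[0,0,0.55],[0,0,0.8],[0,0,1]]' --grip '[-0.3,-0.3,-0.3,-0.3,-0.3,-0.3,-0.3]'

```text
clock: 43.32
position: [572.2, 176.6, 346.3]
ee_rot: [-0.697, 0.717, -0.001, -0.0]
contact_force: [0.3, 0.2, -0.1]
gripper_width: 29.9
grasp_force: 0.0
```

Request:
servo_tool --rotation '[[0,0,0],[0,0,0],[0,0,0],[0,0,0]]' --slide '[[-0.2,-0.05,0],[-0.4,-0.1,0],[-0.4,-0.1,0],[-0.4,-0.1,0]]' --grip '[-1,-1,-1,-1]'

```text
clock: 43.82
position: [492.4, 156.7, 344.2]
ee_rot: [-0.697, 0.717, -0.001, -0.001]
contact_force: [0.4, -0.5, -0.0]
gripper_width: 0.0
grasp_force: 0.0
```

```bash
python3 - <<'E'
from h import *
d=shot('wrist'); s=d['s']; print(s['position'],s['clock'])
X=cloud(d).reshape(-1,3)
P=X[(X[:,0]>350)&(X[:,0]<710)&(X[:,1]>110)&(X[:,1]<350)&(X[:,2]>100)&(X[:,2]<190)]
D=P[(P[:,2]>116)&(P[:,2]<124)&(P[:,0]<505)&(P[:,0]>375)&(P[:,1]<270)]
c=np.polyfit(D[:,0],D[:,1],1); print('door slope deg',np.degrees(np.arctan(c[0])),'y at 519.5',np.polyval(c,519.5),'free x',np.percentile(D[:,0],1), len(D))
for x,y in((663,208),(634,242),(605,277),(572,176)):
    q=P[(abs(P[:,0]-x)<10)&(abs(P[:,1]-y)<14)&(P[:,2]>140)]
    if len(q): print('tab',x,len(q),np.median(q[q[:,2]>np.max(q[:,2])-4],0).round(1))
for n in('top','side'):
    X=cloud(shot(n)).reshape(-1,3)
    q=X[(abs(X[:,0]-564)<85)&(abs(X[:,1]+41)<85)&(X[:,2]>90)&(X[:,2]<130)]; print('stem',n,len(q),np.percentile(q,[5,50,95],0).round() if len(q) else '')
    f=X[(abs(X[:,0]-564)<75)&(abs(X[:,1]+41)<75)&(X[:,2]>18)&(X[:,2]<33)]; print('foot',len(f),np.percentile(f,[5,50,95],0).round() if len(f) else '')
    q=X[(abs(X[:,0]-500)<60)&(abs(X[:,1]+330)<70)&(X[:,2]>20)&(X[:,2]<140)]; print('stack',np.percentile(q,[2,50,98],0).round())
a=load('side')['image'][130:350,215:415];  b=cv2.resize(a,(540,594),interpolation=cv2.INTER_CUBIC); cv2.imwrite('pics/s9.png',b[:,:,::-1])
E
```

```text
[492.35420411 156.72787081 344.18019106] 43.825
door slope deg -33.999690203262666 y at 519.5 143.39443761053184 free x 380.61722336493904 1419
tab 663 602 [663.  208.3 177.6]
tab 634 524 [634.1 244.  177.7]
tab 605 457 [606.  279.7 177.6]
tab 572 442 [572.4 176.4 177.8]
stem top 62 [[518. -17.  97.]
 [529.  -7. 114.]
 [538.   2. 118.]]
foot 320 [[496. -40.  24.]
 [526. -12.  29.]
 [561.  25.  32.]]
stack [[ 470. -397.   22.]
 [ 493. -331.   92.]
 [ 531. -263.  117.]]
stem side 106 [[521. -21.  93.]
 [531. -16. 110.]
 [541.  -1. 118.]]
foot 358 [[499. -46.  20.]
 [526. -25.  29.]
 [564.  14.  32.]]
stack [[ 460. -399.   23.]
 [ 489. -336.   89.]
 [ 533. -261.  116.]]
```

View pics/s9.png

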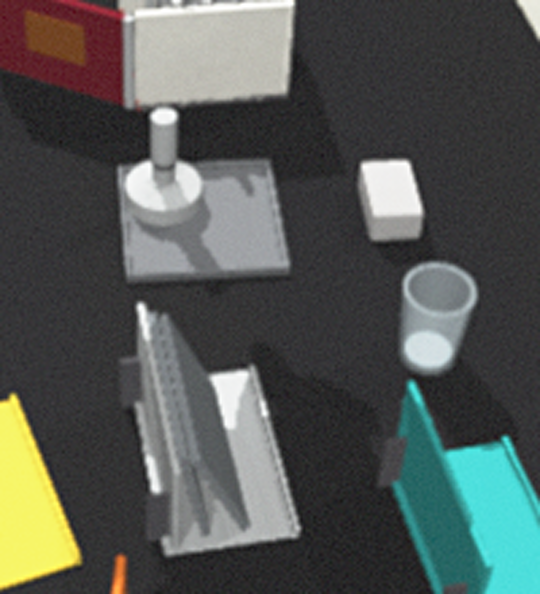

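The stem was knocked to about (-29,+28) mm from the tray centre. It is still upright and well within the 50 mm limit. All tabs are at z≈178, so the panels are home, and both blanks lean in the stand. Next is the door.

```bash
python3 - <<'E'
import numpy as np
H=np.array([519.5,143.4]); 
def pos(th,d,r=120):
    a=np.radians(88.4+th); return H+r*np.array([np.cos(a),np.sin(a)])+d*np.array([-np.sin(a),np.cos(a)])
p0=pos(57.6,40); print('start',p0,(p0-[492,156.5])/200)
prev=p0
for th in [57.6,50,42,34,26,18,11,6,3,0,-2]:
    p=pos(th,21); print(th,'from p0',((p-p0)/200).round(3),'rot',round((th-57.6)/360,4), p.round(1))
E
```

```text
start [397.64777515 177.34164551] [-0.47176112  0.10420823]
57.6 from p0 [0.053 0.079] rot 0.0 [408.3 193.1]
50 from p0 [0.091 0.15 ] rot -0.0211 [415.8 207.4]
42 from p0 [0.14  0.219] rot -0.0433 [425.7 221.2]
34 from p0 [0.199 0.281] rot -0.0656 [437.5 233.5]
26 from p0 [0.266 0.333] rot -0.0878 [450.8 244. ]
18 from p0 [0.339 0.376] rot -0.11 [465.5 252.6]
11 from p0 [0.408 0.405] rot -0.1294 [479.2 258.4]
6 from p0 [0.459 0.42 ] rot -0.1433 [489.4 261.4]
3 from p0 [0.49  0.428] rot -0.1517 [495.6 262.9]
0 from p0 [0.521 0.433] rot -0.16 [501.9 263.9]
-2 from p0 [0.542 0.436] rot -0.1656 [506.1 264.5]
```

Request:
servo_tool --rotation '[[0,0,0.025],[0,0,0.05],[0,0,0.075],[0,0,0.1],[0,0,0.125],[0,0,0.16],[0,0,0.16],[0,0,0.16]]' --slide '[[-0.2,0.05,0],[-0.4,0.104,0],[-0.472,0.104,0],[-0.472,0.104,-0.15],[-0.472,0.104,-0.35],[-0.472,0.104,-0.55],[-0.472,0.104,-0.7],[-0.472,0.104,-0.7]]' --grip '[-1,-1,-1,-1,-1,-1,-1,-1]'

```text
clock: 44.98
position: [397.0, 176.4, 201.8]
ee_rot: [0.956, -0.293, 0.0, 0.003]
contact_force: [0.2, 0.1, 0.7]
gripper_width: -0.0
grasp_force: 0.0
```

Request:
servo_tool --rotation '[[0,0,0],[0,0,0],[0,0,0],[0,0,0]]' --slide '[[0,0,-0.2],[0,0,-0.4],[0,0,-0.595],[0,0,-0.595]]' --grip '[-1,-1,-1,-1]'

```text
clock: 45.48
position: [397.4, 176.8, 84.0]
ee_rot: [0.956, -0.292, 0.001, 0.002]
contact_force: [0.7, 0.1, -0.1]
gripper_width: 0.1
grasp_force: 0.0
```

Request:
servo_tool --rotation '[[0,0,0],[0,0,-0.0211],[0,0,-0.0433],[0,0,-0.0656],[0,0,-0.0878],[0,0,-0.11],[0,0,-0.1294],[0,0,-0.1294]]' --slide '[[0.053,0.079,0],[0.091,0.15,0],[0.14,0.219,0],[0.199,0.281,0],[0.266,0.333,0],[0.339,0.376,0],[0.408,0.405,0],[0.408,0.405,0]]' --grip '[-1,-1,-1,-1,-1,-1,-1,-1]'

```text
clock: 46.48
position: [481.7, 260.5, 87.1]
ee_rot: [0.763, -0.646, 0.002, -0.002]
contact_force: [0.2, -0.3, 0.5]
gripper_width: 0.3
grasp_force: 0.0
```

Request:
servo_tool --rotation '[[0,0,-0.0139],[0,0,-0.0223],[0,0,-0.0306],[0,0,-0.0306],[0,0,-0.0306]]' --slide '[[0.051,0.015,0],[0.082,0.023,0],[0.113,0.028,0],[0.12,0.028,0],[0.12,0.028,0]]' --grip '[-1,-1,-1,-1,-1]'

```text
clock: 47.1
position: [503.4, 264.3, 85.8]
ee_rot: [-0.698, 0.716, -0.001, -0.0]
contact_force: [-0.2, 0.2, 0.7]
gripper_width: -0.3
grasp_force: 0.6
```

```bash
python3 - <<'E'
from h import *
d=shot('wrist'); s=d['s']; print(s['position'],s['contact_force'])
X=cloud(d).reshape(-1,3)
q=X[(X[:,0]>440)&(X[:,0]<535)&(X[:,1]>150)&(X[:,1]<330)&(X[:,2]>112)&(X[:,2]<128)]
for y in range(150,330,20):
    m=abs(q[:,1]-y)<10
    if m.sum()>5: print(y,m.sum(),np.percentile(q[m,0],[5,50,95]).round(1))
X=cloud(shot('top')).reshape(-1,3)
q=X[(X[:,0]>340)&(X[:,0]<535)&(X[:,1]>150)&(X[:,1]<330)&(X[:,2]>100)&(X[:,2]<128)]
print('top')
for y in range(150,330,20):
    m=abs(q[:,1]-y)<10
    if m.sum()>2: print(y,m.sum(),np.percentile(q[m,0],[5,50,95]).round(1))
E
```

```text
[503.3903774  264.31559358  85.75095032] [-0.24961261  0.15255405  0.67375398]
150 106 [514.4 518.8 523.7]
170 3310 [514.7 519.  523.9]
190 2746 [515.3 519.5 524.5]
210 2293 [515.9 520.1 525. ]
230 1938 [516.5 520.7 525.6]
250 3297 [492.8 516.8 525.6]
270 429 [502.1 503.9 525.6]
top
150 15 [511.5 515.9 519.2]
170 29 [512.  515.9 521.7]
190 29 [512.7 515.9 521.7]
210 25 [513.  515.6 521. ]
230 32 [513.8 517.6 523.3]
250 49 [490.8 512.6 522.9]
```

Request:
servo_tool --rotation '[[0,0,0],[0,0,0],[0,0,0],[0,0,0],[0,0,0],[0,0,0],[0,0,0],[0,0,0]]' --slide '[[-0.1,0,0],[-0.3,0,0],[-0.3,-0.1,0.2],[-0.3,-0.2,0.5],[-0.3,-0.35,0.75],[-0.3,-0.35,1],[-0.3,-0.35,1],[-0.3,-0.35,1]]' --grip '[-1,-1,-1,-1,-1,-1,-1,-1]'

```text
clock: 48.2
position: [442.9, 193.5, 284.5]
ee_rot: [-0.697, 0.717, -0.001, -0.001]
contact_force: [-0.5, -0.6, -0.8]
gripper_width: -0.4
grasp_force: 0.0
```

```bash
python3 - <<'E'
from h import *
d=shot('wrist'); s=d['s']; print(s['position'],s['clock'])
X=cloud(d).reshape(-1,3)
q=X[(X[:,0]>500)&(X[:,0]<535)&(X[:,1]>155)&(X[:,1]<305)&(X[:,2]>116)&(X[:,2]<124)]
print('door',len(q),np.polyfit(q[:,1],q[:,0],1), 'want slope ~0.028')
for x,y in((663,208),(634,242),(605,278),(572,176)):
    q=X[(abs(X[:,0]-x)<10)&(abs(X[:,1]-y)<14)&(X[:,2]>140)&(X[:,2]<200)]
    if len(q): print('tab',x,len(q),np.median(q[q[:,2]>np.max(q[:,2])-4],0).round(1))
for n in('top','side'):
    X=cloud(shot(n)).reshape(-1,3)
    q=X[(abs(X[:,0]-564)<85)&(abs(X[:,1]+41)<85)&(X[:,2]>90)&(X[:,2]<130)]; print('stem',n,len(q),np.percentile(q,[5,50,95],0).round() if len(q) else '')
    q=X[(abs(X[:,0]-500)<60)&(abs(X[:,1]+330)<70)&(X[:,2]>20)&(X[:,2]<140)]; print('stack',np.percentile(q,[2,50,98],0).round())
E
```

```text
[442.89628142 193.48062924 284.47656278] 48.2
door 1910 [2.98033362e-02 5.13947385e+02] want slope ~0.028
tab 663 355 [659.4 213.7 155.9]
tab 634 1017 [633.7 243.8 177.6]
tab 605 891 [605.5 279.5 177.7]
tab 572 939 [571.9 176.2 177.6]
stem top 62 [[519. -17. 100.]
 [529.  -8. 114.]
 [538.   2. 118.]]
stack [[ 469. -397.   23.]
 [ 493. -331.   92.]
 [ 531. -263.  117.]]
stem side 109 [[521. -22.  92.]
 [530. -16. 110.]
 [541.  -2. 116.]]
stack [[ 460. -399.   23.]
 [ 489. -335.   89.]
 [ 532. -261.  117.]]
```

```bash
python3 -c "
from h import *
print(job_done())"
```

```text
the job is handed in; nothing more can be done
None
```

I handed the job in at about 48 s of the 210 s: the stem stands upright in the tray, all four tabbed panels are home in their slots, both plain panels still lean in the stand, and the door is shut. The stem was knocked to about 40 mm from the tray's centre during the run; I left it there because it was still upright and within limits, and the hand-in returned no verdict.

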